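# Wedge the filing bed level

## Task

The filing bed in the steel fixture has sunk at its open side: lay the thick one of the two steel wedges on the flat runner strip before the fixture, thin end towards the middle of the bed's low edge, and push it straight in underneath until the bed is level, up against both lips of the fixture, and the wedge is snug. You feel the push stiffen to about 10 N; stop there and never push with more than 15 N. Raise the bed with the wedge only, leave the wedge in place, and do not disturb the thin wedge, the reed plate and the tin.

Things in the scene. Friction and masses are not known exactly. Their poses are not given: they have to be found in the camera images.
- fixture: fixed dark steel fixture, 138 x 178 x 42 mm; origin on the worktop under its middle; x is the way the wedge goes in, the open mouth at -x. Rear ledge at x = +50 to +66 mm, 20 mm high, carries the bed's rear. Two front posts (x -60 to -38, y +-57 to +-69, 42 high) have inward lips, underside at 36 mm, over the bed's front corners: touching both, the bed is level. Low rests at y +-40 to +-57
- mouth (a point): middle of the fixture's mouth (x = -65 mm, y = 0 in its frame), 20 mm above the worktop: where the bed's lower front edge lies once the bed is level; axes as the fixture's. The flat dark steel runner strip, fixed, 60 mm wide, lies on y = 0 from x = -245 to +45 mm; its top is 1.5 to 8 mm above the worktop, different each time, so the wedge's snug depth differs by up to 45 mm and must be felt
- bed: loose aluminium plate with a cork patch, 130 x 110 x 16 mm, 0.72 to 1.08 kg; origin at the middle of its underside, x as the fixture's, z up. Its rear rests on the ledge; its front edge (x = -65 mm) lies about 7 mm low on the low rests, a slope of 0.06 rad at the start
- bed_top (a point): middle of the bed's top face; its axes are the bed's, so its z axis is vertical when the bed is level
- thick_wedge: loose thick steel wedge, 155 x 30 x 20 mm, 0.4 kg: heel block 36 mm long, 20 mm high at its -x end, then a plane taper of 119 mm down to 3 mm at the tip at +x (1 in 7). Origin at the middle of its underside, x towards the tip, z up. Smooth (friction about 0.3), yet it stays where it was pushed. Snug, its heel stands about 40 to 92 mm out of the mouth
- thick_heel (a point): grasp point of the thick wedge: middle of the heel block, 55 mm from the wedge's middle towards the heel (22.5 mm from the heel end), 10 mm above its underside; axes as the wedge's
- thick_tip (a point): middle of the thick wedge's thin end, 77.5 mm from its middle, 1.5 mm above its underside; axes as the wedge's
- thin_wedge: bystander: the thin steel wedge, same length and width but only 9 mm high at the heel, too thin for the job; origin at the middle of its underside, x towards its tip. It and the thick one may lie in either of two places
- reed_plate: bystander: brass-coloured perforated reed plate, 53 x 158 x 4 mm, lying on the worktop; origin at the middle of its underside
- wax_tin_loose: bystander: round red tin with grey lid, 67 mm in diameter, 37 mm high; origin at the middle of its underside

How it is judged:
By the outcome, as a careful person would: the job done as asked, in the order asked, and still so for the second after the job is handed in, with the robot touching nothing.
It also fails if it takes over 56 s, if anything falls off the work surface, if the arm or the gripper's body presses on something with over 40 N, if the wrist force passes 120 N, or if a joint passes its speed limit or range.

## Robot

A 7-joint arm with a two-finger parallel gripper is mounted at the origin on a cart in front of the work surface, level with it; the furniture and walls round the work are solid. World frame = base frame: x ahead of the robot, y to its left, z up, the work surface at z = 0. Lengths are in mm, angles in rad, forces in N, time in s.
With the tool pointing down it reaches from about 400 to 875 mm from the base axis. Payload 4.4 kg.
Tool frame: the origin (TCP) lies on the centre line of the jaws, within the pads' length; the fingertips stand 14 mm ahead of it and the grasp point (between the pads) lies 5 mm behind it; z points along the fingers, x is the direction in which the jaws open and shut, and the axes are right-handed (so a half turn about z gives the same grasp; the last joint's range is limited). The gripper opens to 85 mm and grips with 20 to 120 N. Pads are 22 mm wide; open, the fingers measure 114 mm over their backs; the gripper's body (76 mm by 85 mm) begins 54 mm behind the grasp point. The pads swing forward as they close: fully open they stand 13 mm farther back than shut.
Start: joints at [-1.386, 0.628, 0.038, 1.517, -0.027, 0.996, -0.02], TCP at [161.292, 629.685, 245.313] pointing down, gripper open.
Joint ranges: [-3.06, 3.06], [-0.37, 2.12], [-1.25, 1.32], [0.18, 2.47], [-1.1, 4.24], [0.23, 1.98], [-2.94, 2.94]. Speed limits (rad/s): [2.57, 2.57, 3.14, 3.14, 3.14, 3.14, 3.14].

## Interface

Orientations are given as [roll, pitch, yaw] about the fixed x, y, z axes, in that order (R = Rz(yaw) Ry(pitch) Rx(roll)).
In Python, from cell import ctrl gives the robot as it stands.
- The arm moves only by the tool send_rows, never from a script. Its argument "commands" is a list of rows, each a list of 5 numbers: the finger opening in mm, from 0 to 85.4, then the shift along the tool's x, y, z in mm, then the turn about the tool's z in degrees. In form: [[grip, x, y, z, roll], ...]. A call has 1 to 5 rows; each row is the pose to reach, as a shift and turn from the pose measured when the call began, along the tool's axes at that moment; what a row does not reach only later rows make up. A row lasts 1/10 s, in which the tool goes at most 50 mm and 8.59 degrees, less where a joint would pass 70% of its speed; a pose out of reach is approached as far as the arm can. A call with a gripper value outside its range is refused whole. The fingers move at their own pace and stop on an object; the grip force is fixed at half the most. Time passes only in rows, so rows that repeat a pose let the fingers close. It gives the time, the measured TCP pose, the force and the opening at its end, in the units of the state.
- ctrl.read_state(): the state, without advancing time (a new reading comes with each control period).
- ctrl.get_image(name): name is "scene" or "top"; returns the picture (480x640x3 uint8, red, green, blue); there is no depth.
- ctrl.camera_params(name): a dict with "fx", "fy", "cx", "cy" (pixels), "cam_to_world" (4x4, takes a point from camera to world coordinates). Camera axes: x right, y down, z forward; pixel columns grow to the right and rows downward; lengths in mm; the calibration is good to about 2 mm. A picture is of the moment at which its call begins. camera_params takes no time and is no camera call.
- ctrl.finish_job(): hands the job in, once; it reports no verdict.
The state is a dict: "clock": time; "qpos": joint angles; "qd": joint speeds; "tau": joint torques, N m; "eef_pos": TCP position; "tool_rot": TCP orientation; "force": force on the tool from outside, world axes, zero at the start; "torque": the same for the moment, N m; "width": finger opening in mm.
Only numpy, scipy, OpenCV 4.12 (cv2) and the standard library are available. Lean on these libraries where they do the work, as an engineer would, in place of code of your own. Each camera call takes 0.05 s, during which the arm holds its last target.

## Working session

There is one attempt and no reset: what is moved stays moved. The work goes in short steps, Python scripts to look and compute and a tool call to move; the robot and the scene stay as the last step left them, time stands still between calls to the robot, and variables do not carry over. Pictures are saved under pics/ and viewed, and the job is handed in when it is done.

Besides the shell and the picture viewer there is one more tool, called after "Request:" as name([rows], argument=value, ...), one row to a line, values as JSON. send_rows: Moves the arm, as the interface text tells. Its arguments: {"type":"object","properties":{"commands":{"type":"array"}},"required":["commands"]}

```bash
mkdir -p pics; ls
python3 - <<'E'
from cell import ctrl
import cv2
for n in("scene","top"):
    im=ctrl.get_image(n); cv2.imwrite(f"pics/{n}0.png",im[:,:,::-1])
    print(n,ctrl.camera_params(n))
print(ctrl.read_state())
E
```

```text
pics
scene {'fx': 501.1867390870099, 'fy': 501.1867390870099, 'cx': 329.1698992454542, 'cy': 234.4996329582306, 'cam_to_world': array([[ 7.25732282e-01, -3.27087675e-01,  6.05248963e-01,
        -1.81652412e+02],
       [-6.87498011e-01, -3.11967097e-01,  6.55761401e-01,
        -7.77544226e+02],
       [-2.56737096e-02, -8.92014677e-01, -4.51276719e-01,
         5.81858605e+02],
       [ 0.00000000e+00,  0.00000000e+00,  0.00000000e+00,
         1.00000000e+00]])}
top {'fx': 621.6329961465376, 'fy': 621.6329961465376, 'cx': 316.2198494014974, 'cy': 247.10056108687758, 'cam_to_world': array([[-2.82190049e-02, -9.88510889e-01,  1.48492121e-01,
         3.56035800e+02],
       [-9.99579434e-01,  2.69123416e-02, -1.08018814e-02,
         1.43389959e+01],
       [ 6.68150666e-03, -1.48734489e-01, -9.88854595e-01,
         1.46415530e+03],
       [ 0.00000000e+00,  0.00000000e+00,  0.00000000e+00,
         1.00000000e+00]])}
{'clock': 0.1, 'qpos': array([-1.38578307,  0.62925314,  0.03845441,  1.51827971, -0.02704495,
        0.99628322, -0.01997209]), 'qd': array([-0.0013443 , -0.00312187, -0.00130226, -0.0021195 ,  0.0010204 ,
       -0.00205737, -0.00047468]), 'tau': array([ 3.04610257e-03, -5.64547241e+01,  1.23055715e+00, -1.93974441e+01,
        1.12489218e-02,  5.32915816e-03, -3.92345676e-07]), 'eef_pos': array([161.1548359 , 629.15097274, 244.47775506]), 'tool_rot': array([-3.14157791e+00,  1.70580153e-03,  1.31997845e+00]), 'force': array([-0.46605995,  0.10037226,  0.03047494]), 'torque': array([-0.0167345 ,  0.00378557, -0.0105082 ]), 'width': 85.33442462571526}
```

View pics/scene0.png

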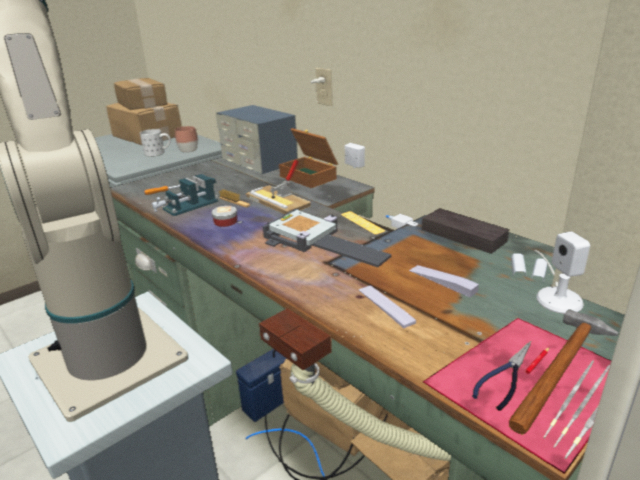

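View pics/top0.png

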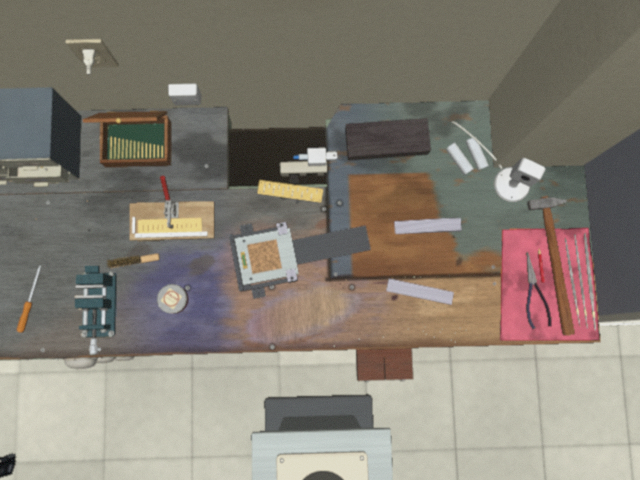

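```bash
cat > h.py <<'E'
import numpy as np, cv2
from cell import ctrl
P={n:ctrl.camera_params(n) for n in("scene","top")}
def ray(n,u,v):
    p=P[n];M=p["cam_to_world"];d=M[:3,:3]@np.array([(u-p["cx"])/p["fx"],(v-p["cy"])/p["fy"],1]);return M[:3,3],d
def onz(n,u,v,z):
    o,d=ray(n,u,v);return o+d*(z-o[2])/d[2]
def proj(n,X):
    p=P[n];M=p["cam_to_world"];c=M[:3,:3].T@(np.asarray(X,float)-M[:3,3]);return np.array([p["fx"]*c[0]/c[2]+p["cx"],p["fy"]*c[1]/c[2]+p["cy"]])
def crop(im,x0,y0,x1,y1,k,name):
    cv2.imwrite(name,cv2.resize(im[y0:y1,x0:x1,::-1],None,fx=k,fy=k,interpolation=cv2.INTER_CUBIC))
E
python3 - <<'E'
import cv2
t=cv2.imread("pics/top0.png")[:,:,::-1]; s=cv2.imread("pics/scene0.png")[:,:,::-1]
from h import crop
crop(t,225,210,385,310,5,"pics/t_fix.png")
crop(t,375,205,475,310,5,"pics/t_w.png")
crop(s,255,195,400,275,5,"pics/s_fix.png")
crop(s,350,255,490,335,5,"pics/s_w.png")
E
```

```text
(no output)
```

View pics/t_fix.png

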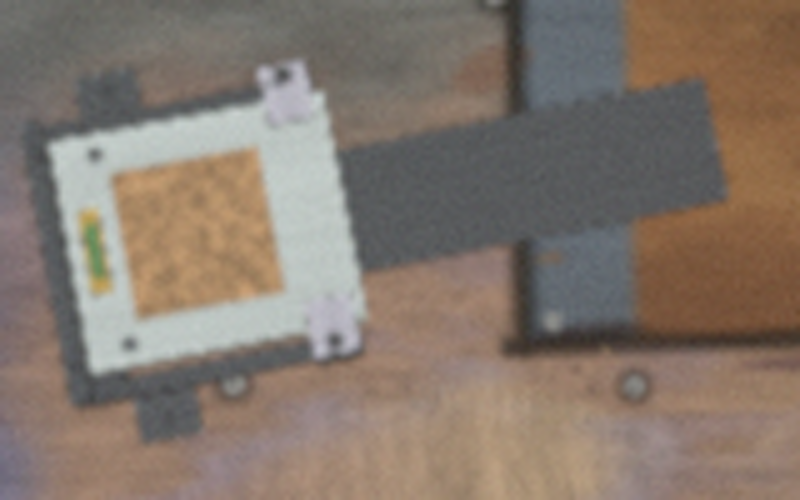

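View pics/t_w.png

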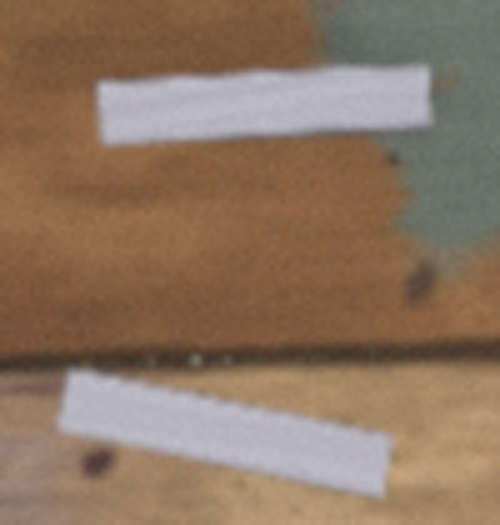

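View pics/s_fix.png

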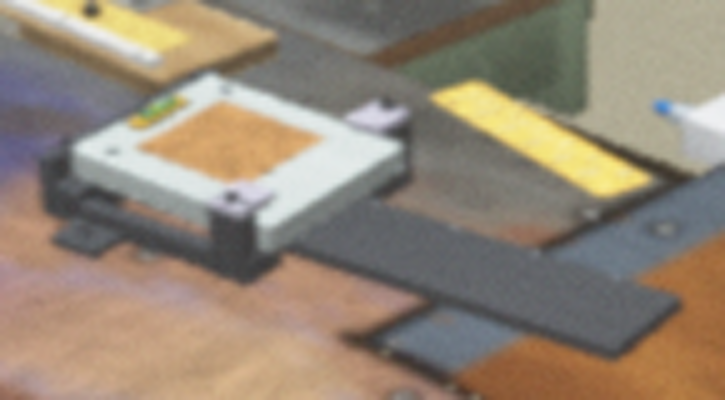

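View pics/s_w.png

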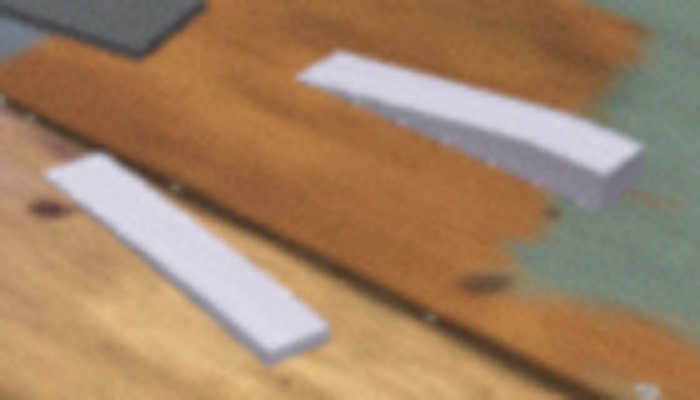

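```bash
cat > meas.py <<'E'
import numpy as np, cv2
from h import *
t=cv2.imread("pics/top0.png"); s=cv2.imread("pics/scene0.png")
def mask_w(im,box):
    h=cv2.cvtColor(im,cv2.COLOR_BGR2HSV); b=im.astype(int)
    m=((b[:,:,0]>b[:,:,2]-2)&(b[:,:,2]>120)).astype(np.uint8)*255
    k=np.zeros_like(m);x0,y0,x1,y1=box;k[y0:y1,x0:x1]=m[y0:y1,x0:x1]
    c,_=cv2.findContours(k,cv2.RETR_EXTERNAL,cv2.CHAIN_APPROX_NONE)
    return max(c,key=cv2.contourArea)
for nm,box in(("far",(385,212,470,240)),("near",(380,272,460,310))):
    c=mask_w(t,box);r=cv2.minAreaRect(c);print(nm,r,cv2.boxPoints(r).round(1).tolist())
    for z in (1.5,20): print(z,[onz("top",*p,z).round(1).tolist() for p in cv2.boxPoints(r)])
# runner: dark grey, low saturation
h=cv2.cvtColor(t,cv2.COLOR_BGR2HSV)
for p in [(340,240),(355,230),(310,250),(335,270),(337,225),(250,235),(320,225)]: print(p,t[p[1],p[0]],h[p[1],p[0]])
E
python3 meas.py
```

```text
far ((427.9546813964844, 225.02536010742188), (12.823346138000488, 65.92872619628906), 87.33700561523438) [[394.70001220703125, 220.1999969482422], [460.6000061035156, 217.10000610351562], [461.20001220703125, 229.89999389648438], [395.29998779296875, 233.0]]
1.5 [[635.9, -191.6, 1.5], [639.1, -350.1, 1.5], [607.8, -349.6, 1.5], [604.7, -191.6, 1.5]]
20 [[632.3, -189.0, 20.0], [635.5, -345.5, 20.0], [604.7, -345.0, 20.0], [601.5, -189.0, 20.0]]
near ((419.4637756347656, 291.1671142578125), (64.95941162109375, 11.727875709533691), 12.22512149810791) [[386.5, 290.0], [389.0, 278.6000061035156], [452.3999938964844, 292.29998779296875], [450.0, 303.79998779296875]]
1.5 [[468.9, -164.3, 1.5], [495.8, -171.4, 1.5], [459.2, -319.6, 1.5], [432.5, -312.1, 1.5]]
20 [[467.5, -162.0, 20.0], [494.1, -169.0, 20.0], [457.9, -315.4, 20.0], [431.5, -308.0, 20.0]]
(340, 240) [96 95 92] [98 11 96]
(355, 230) [94 93 92] [105   5  94]
(310, 250) [91 91 88] [90  8 91]
(335, 270) [114 107  99] [104  34 114]
(337, 225) [117 108 100] [106  37 117]
(250, 235) [154 155 148] [ 86  12 155]
(320, 225) [ 87 100 124] [ 11  76 124]
```

```bash
cat > meas2.py <<'E'
import numpy as np, cv2
from h import *
t=cv2.imread("pics/top0.png"); s=cv2.imread("pics/scene0.png")
def runner(im,box):
    h=cv2.cvtColor(im,cv2.COLOR_BGR2HSV)
    m=((h[:,:,1]<24)&(h[:,:,2]<112)&(h[:,:,2]>60)).astype(np.uint8)*255
    k=np.zeros_like(m);x0,y0,x1,y1=box;k[y0:y1,x0:x1]=m[y0:y1,x0:x1]
    k=cv2.morphologyEx(k,cv2.MORPH_OPEN,np.ones((3,3)))
    c,_=cv2.findContours(k,cv2.RETR_EXTERNAL,cv2.CHAIN_APPROX_NONE)
    c=max(c,key=cv2.contourArea);return c,k
c,k=runner(t,(299,222,376,268))
r=cv2.minAreaRect(c);b=cv2.boxPoints(r);print(r,b.round(1).tolist())
for z in(1.5,8): print(z,[onz("top",*p,z).round(1).tolist() for p in b])
cv2.imwrite("pics/rm.png",cv2.resize(k[210:310,225:385],None,fx=4,fy=4))
# bed white
h=cv2.cvtColor(t,cv2.COLOR_BGR2HSV)
c2,k2=runner(s,(300,230,400,275))
cv2.imwrite("pics/rs.png",cv2.resize(k2[195:275,255:400],None,fx=4,fy=4))
a=cv2.approxPolyDP(c2,3,True)[:,0];print("scene",a.tolist())
m=((t[:,:,1].astype(int)>135)&(h[:,:,1]<40)).astype(np.uint8)*255
k=np.zeros_like(m);k[225:295,228:302]=m[225:295,228:302]
cs,_=cv2.findContours(k,cv2.RETR_EXTERNAL,cv2.CHAIN_APPROX_NONE);c=max(cs,key=cv2.contourArea)
r=cv2.minAreaRect(c);b=cv2.boxPoints(r);print(r,b.round(1).tolist())
for z in(34,):print([onz("top",*p,z).round(1).tolist() for p in b])
E
python3 meas2.py
```

```text
((331.7884521484375, 243.9423065185547), (26.867908477783203, 71.38626861572266), 78.69007110595703) [[294.20001220703125, 237.8000030517578], [364.20001220703125, 223.8000030517578], [369.3999938964844, 250.10000610351562], [299.3999938964844, 264.1000061035156]]
1.5 [[599.6, 50.3, 1.5], [629.0, -118.0, 1.5], [565.0, -128.0, 1.5], [536.0, 39.3, 1.5]]
8 [[598.5, 50.2, 8.0], [627.8, -117.4, 8.0], [564.1, -127.3, 8.0], [535.2, 39.2, 8.0]]
scene [[314, 242], [342, 256], [375, 265], [388, 257], [381, 251], [344, 240], [338, 242], [339, 238], [329, 235], [334, 230]]
((265.9615478515625, 256.3077087402344), (57.4620246887207, 56.677555084228516), 78.69007110595703) [[232.5, 233.6999969482422], [288.1000061035156, 222.60000610351562], [299.3999938964844, 278.8999938964844], [243.8000030517578, 290.0]]
[[607.7, 192.9, 34.0], [630.6, 62.8, 34.0], [497.6, 39.7, 34.0], [475.5, 168.1, 34.0]]
```

Run:
```python
import cv2,numpy as np
a=cv2.imread("pics/rm.png");b=cv2.imread("pics/rs.png");b=cv2.copyMakeBorder(b,0,a.shape[0]-b.shape[0] if a.shape[0]>b.shape[0] else 0,0,a.shape[1]-b.shape[1] if a.shape[1]>b.shape[1] else 0,cv2.BORDER_CONSTANT,value=(90,0,0))
cv2.imwrite("pics/rms.png",cv2.resize(np.vstack([a,b[:a.shape[0],:a.shape[1]]]),None,fx=.75,fy=.75))
```

```text
(no output)
```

View pics/rms.png

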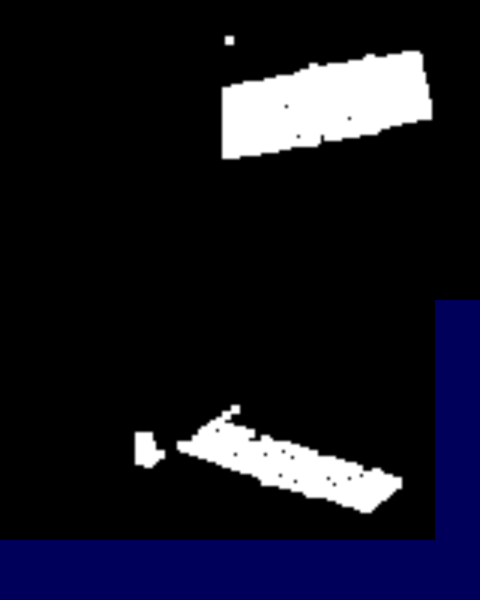

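```bash
cat > meas3.py <<'E'
import numpy as np, cv2
from h import *
from meas2 import k as _, runner, t
c,k=runner(t,(299,222,376,268))
k=cv2.morphologyEx(k,cv2.MORPH_CLOSE,np.ones((3,3)))
def fit(pts):
    return cv2.fitLine(np.float32(pts),cv2.DIST_HUBER,0,.01,.01).ravel()
up=[];lo=[]
for x in range(302,363):
    y=np.where(k[:,x])[0]; up.append((x,y.min()-.5)); 
    if x<366: lo.append((x,y.max()+.5))
rt=[]
for y in range(227,248):
    x=np.where(k[y])[0]; rt.append((x.max()+.5,y))
U,L,R=fit(up),fit(lo),fit(rt)
def inter(a,b):
    s=np.linalg.solve(np.array([[a[0],-b[0]],[a[1],-b[1]]]),[b[2]-a[2],b[3]-a[3]]);return a[2]+s[0]*a[0],a[3]+s[0]*a[1]
def at(a,x): return x,a[3]+(x-a[2])*a[1]/a[0]
for z in(2,5,8):
    A,B=[onz("top",*inter(l,R),z) for l in(U,L)];C,D=[onz("top",*at(l,303),z) for l in(U,L)]
    du=(C-A)[:2];dl=(D-B)[:2]
    n=np.hypot(*(A-B)[:2]);print(z,A.round(1),B.round(1),"endw",n,np.arctan2(du[1],du[0]),np.arctan2(dl[1],dl[0]),"end normal",np.arctan2(*( (A-B)[[0]]*0+ (A-B)[0], -(A-B)[1]))  )
    a=np.arctan2(*(du/np.hypot(*du)+dl/np.hypot(*dl))[::-1])
    d=np.array([np.cos(a),np.sin(a)]);end=(A+B)[:2]/2
    print(" yaw",a,"end",end," fixture origin",end+245*d,"mouth",end+180*d)
E
python3 meas3.py | tail -6
```

```text
2 [ 624.8 -118.8    2. ] [ 565.7 -127.8    2. ] endw 59.81741003556291 1.7415209924377357 1.7356653785460425 end normal [1.72215218]
 yaw 1.738593185491889 end [ 595.26260183 -123.275135  ]  fixture origin [554.34501519 118.28386629] mouth [565.20070144  54.19678432]
5 [ 624.3 -118.5    5. ] [ 565.3 -127.5    5. ] endw 59.69467872934536 1.7415209924377353 1.735665378546042 end normal [1.72215218]
 yaw 1.7385931854918886 end [ 594.7717645  -122.99278305]  fixture origin [553.85417786 118.56621823] mouth [564.70986411  54.47913626]
8 [ 623.7 -118.2    8. ] [ 564.8 -127.2    8. ] endw 59.57194742312769 1.7415209924377355 1.7356653785460423 end normal [1.72215218]
 yaw 1.738593185491889 end [ 594.28092717 -122.71043111]  fixture origin [553.36334053 118.84857018] mouth [564.21902678  54.7614882 ]
```

```bash
cat >> h.py <<'E'
from scipy.spatial.transform import Rotation as R
def to(xyz,yaw=None):
    s=ctrl.read_state();Rm=R.from_euler('xyz',s["tool_rot"]).as_matrix()
    d=Rm.T@(np.asarray(xyz)-s["eef_pos"])
    dy=None if yaw is None else -np.degrees((yaw-s["tool_rot"][2]+np.pi)%(2*np.pi)-np.pi)
    print("shift",d.round(2),"roll",dy,"| pos",s["eef_pos"].round(1),s["tool_rot"].round(4),"F",s["force"].round(2),"w",round(s["width"],1),"t",s["clock"])
E
python3 - <<'E'
from h import *
to((480,300,245),0.5)
# runner height estimate by rays
from meas3 import U,L,R as RR,inter
for (u,v),q in ((inter(U,RR),(388,257)),(inter(L,RR),(375,265))):
    o1,d1=ray("top",u,v);o2,d2=ray("scene",*q)
    A=np.stack([d1,-d2],1);st=np.linalg.lstsq(A,o2-o1,rcond=None)[0]
    print((o1+st[0]*d1).round(1),(o2+st[1]*d2).round(1))
E
```

```text
shift [-2.3972e+02  3.9056e+02 -1.2000e-01] roll 46.98130459294836 | pos [161.2 629.2 244.5] [-3.1416e+00  1.7000e-03  1.3200e+00] F [-0.47  0.1   0.03] w 85.3 t 0.1
((331.7884521484375, 243.9423065185547), (26.867908477783203, 71.38626861572266), 78.69007110595703) [[294.20001220703125, 237.8000030517578], [364.20001220703125, 223.8000030517578], [369.3999938964844, 250.10000610351562], [299.3999938964844, 264.1000061035156]]
1.5 [[599.6, 50.3, 1.5], [629.0, -118.0, 1.5], [565.0, -128.0, 1.5], [536.0, 39.3, 1.5]]
8 [[598.5, 50.2, 8.0], [627.8, -117.4, 8.0], [564.1, -127.3, 8.0], [535.2, 39.2, 8.0]]
scene [[314, 242], [342, 256], [375, 265], [388, 257], [381, 251], [344, 240], [338, 242], [339, 238], [329, 235], [334, 230]]
((265.9615478515625, 256.3077087402344), (57.4620246887207, 56.677555084228516), 78.69007110595703) [[232.5, 233.6999969482422], [288.1000061035156, 222.60000610351562], [299.3999938964844, 278.8999938964844], [243.8000030517578, 290.0]]
[[607.7, 192.9, 34.0], [630.6, 62.8, 34.0], [497.6, 39.7, 34.0], [475.5, 168.1, 34.0]]
2 [ 624.8 -118.8    2. ] [ 565.7 -127.8  
[... 154 characters left out ...]
ure origin [554.34501519 118.28386629] mouth [565.20070144  54.19678432]
5 [ 624.3 -118.5    5. ] [ 565.3 -127.5    5. ] endw 59.69467872934536 1.7415209924377353 1.735665378546042 end normal [1.72215218]
 yaw 1.7385931854918886 end [ 594.7717645  -122.99278305]  fixture origin [553.85417786 118.56621823] mouth [564.70986411  54.47913626]
8 [ 623.7 -118.2    8. ] [ 564.8 -127.2    8. ] endw 59.57194742312769 1.7415209924377355 1.7356653785460423 end normal [1.72215218]
 yaw 1.738593185491889 end [ 594.28092717 -122.71043111]  fixture origin [553.36334053 118.84857018] mouth [564.21902678  54.7614882 ]
[ 625.6 -119.1   -2.1] [ 619.  -112.8   -3.8]
[ 565.4 -127.6    4.1] [ 561.  -123.5    3.1]
```

Request:
send_rows([
  [50, -48, 78, 0, 8],
  [50, -96, 156, 0, 16],
  [50, -144, 234, 0, 24],
  [50, -192, 312, 0, 32],
  [50, -240, 390, 0, 40],
])

```text
clock: 0.6
eef_pos: [335.7, 447.9, 244.6]
tool_rot: [3.14, 0.002, 0.616]
force: [1.2, -0.6, 0.3]
width: 49.9
```

```bash
python3 -c "
from h import *
to((480,300,245),0.5);to((620,-322.5,200),0.0)"
```

```text
shift [ 3.227e+01  2.041e+02 -1.700e-01] roll 6.668772553397657 | pos [335.7 447.9 244.6] [3.1403e+00 1.7000e-03 6.1640e-01] F [ 1.19 -0.63  0.35] w 49.9 t 0.6
shift [-213.28  792.92   45.99] roll 35.31666230993882 | pos [335.7 447.9 244.6] [3.1403e+00 1.7000e-03 6.1640e-01] F [ 1.19 -0.63  0.35] w 49.9 t 0.6
```

Request:
send_rows([
  [50, 6, 49, 0, 8],
  [50, 12, 98, 0, 16],
  [50, 20, 145, 0, 24],
  [50, 20, 194, 0, 32],
  [50, 10, 242, 0, 35],
])

```text
clock: 1.1
eef_pos: [485.4, 254.9, 244.6]
tool_rot: [3.139, -0.001, 0.002]
force: [1.2, 0.1, 0.2]
width: 50.2
```

```bash
python3 -c "
from h import *
to((620,-322.5,200),0.0)"
```

```text
shift [133.5  577.6   45.94] roll 0.10420848009199851 | pos [485.4 254.9 244.6] [ 3.1395e+00 -5.0000e-04  1.8000e-03] F [1.22 0.13 0.23] w 50.2 t 1.1
```

Request:
send_rows([
  [50, 11, 48, 0, 0],
  [50, 22, 96, 0, 0],
  [50, 33, 144, 0, 0],
  [50, 44, 192, 0, 0],
  [50, 55, 240, 0, 0],
])

```text
clock: 1.6
eef_pos: [540.8, 13.2, 245.0]
tool_rot: [3.14, -0.0, 0.002]
force: [0.7, -0.3, -0.1]
width: 49.8
```

Request:
send_rows([
  [50, 11, 48, 0, 0],
  [50, 22, 96, 0, 0],
  [50, 33, 144, 0, 0],
  [50, 44, 192, 0, 0],
  [50, 55, 240, 10, 0],
])

```text
clock: 2.1
eef_pos: [597.1, -228.7, 236.3]
tool_rot: [3.139, -0.002, 0.002]
force: [1.3, 0.7, 0.1]
width: 50.2
```

```bash
python3 -c "
from h import *
to((620,-322.5,100),0.0)"
```

```text
shift [ 22.4   93.55 136.54] roll 0.12779527757922116 | pos [ 597.1 -228.7  236.3] [ 3.1391e+00 -2.2000e-03  2.2000e-03] F [1.33 0.75 0.09] w 50.2 t 2.1
```

Request:
send_rows([
  [50, 11, 46, 12, 0],
  [50, 22, 93.5, 24, 0],
  [50, 22.5, 93.5, 70, 0],
  [50, 22.5, 93.5, 110, 0],
  [50, 22.5, 93.5, 136, 0],
])

```text
clock: 2.6
eef_pos: [618.1, -321.8, 96.4]
tool_rot: [-3.141, 0.002, 0.001]
force: [0.1, 1.0, -0.6]
width: 49.9
```

Run:
```python
from h import *
for n in("scene","top"):
    im=ctrl.get_image(n); cv2.imwrite(f"pics/{n}1.png",im[:,:,::-1])
    u,v=proj(n,(620,-322.5,20)); u,v=int(u),int(v)
    crop(im,u-70,v-55,u+70,v+50,5,f"pics/{n}1c.png")
to((620,-322.5,50),0.0)
```

```text
shift [ 3.37  2.15 45.33] roll 0.11035327687485694 | pos [ 616.9 -320.5   95.4] [-3.1392e+00  6.4000e-03  1.9000e-03] F [-1.02  0.92  0.07] w 50.1 t 2.7
```

View pics/scene1c.png

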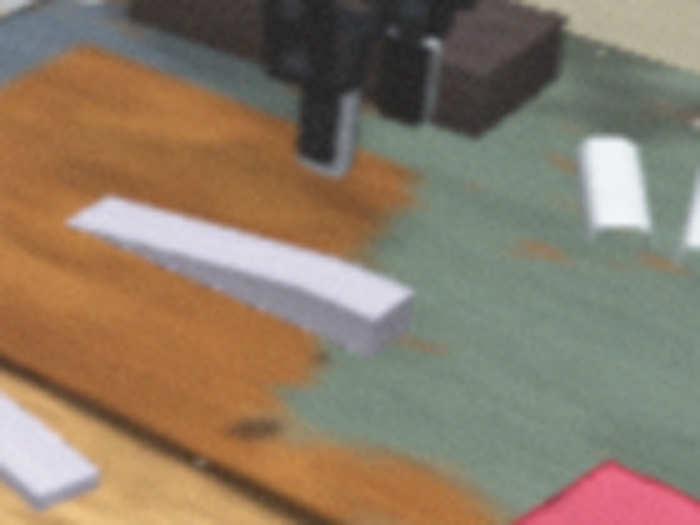

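View pics/top1c.png

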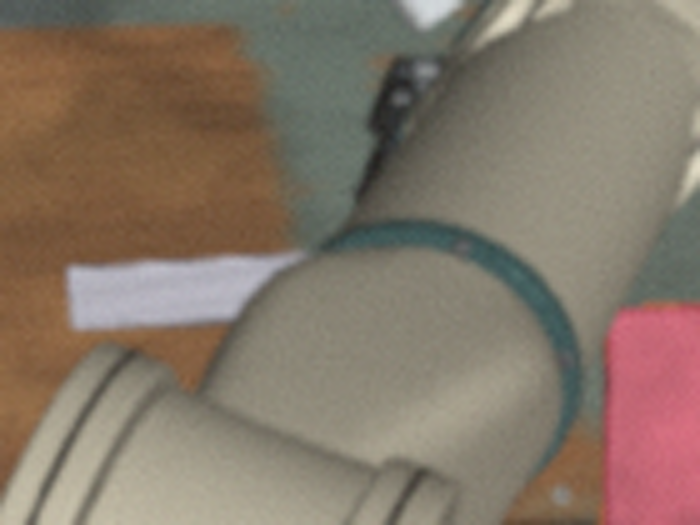

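Request:
send_rows([
  [50, 3, 2, 25, 0],
  [50, 3, 2, 45, 0],
  [50, 3, 2, 55, 0],
  [50, 3, 2, 55, 0],
])

```text
clock: 3.1
eef_pos: [619.4, -322.0, 40.1]
tool_rot: [-3.139, 0.007, 0.002]
force: [0.6, -0.3, 0.1]
width: 50.2
```

```bash
python3 -c "
from h import *
to((620,-322.5,17),0.0)"
```

```text
shift [ 0.82  0.56 23.12] roll 0.1264223181536244 | pos [ 619.4 -322.    40.1] [-3.1386e+00  7.3000e-03  2.2000e-03] F [ 0.57 -0.27  0.13] w 50.2 t 3.1
```

Request:
send_rows([
  [50, 0.6, 0.5, 10, 0],
  [50, 0.6, 0.5, 18, 0],
  [50, 0.6, 0.5, 22, 0],
  [50, 0.6, 0.5, 22, 0],
])

```text
clock: 3.5
eef_pos: [619.4, -322.2, 17.6]
tool_rot: [-3.138, 0.008, 0.002]
force: [-0.2, 0.5, -0.3]
width: 50.3
```

Run:
```python
from h import *
to((620,-322.5,17),0.0)
n="scene"
im=ctrl.get_image(n); cv2.imwrite(f"pics/{n}2.png",im[:,:,::-1])
u,v=proj(n,(620,-322.5,20)); u,v=int(u),int(v)
crop(im,u-70,v-55,u+70,v+50,5,f"pics/{n}2c.png")
```

```text
shift [0.59 0.29 0.56] roll 0.12303247966848103 | pos [ 619.4 -322.2   17.6] [-3.1381e+00  8.2000e-03  2.1000e-03] F [-0.24  0.46 -0.33] w 50.3 t 3.5
```

View pics/scene2c.png

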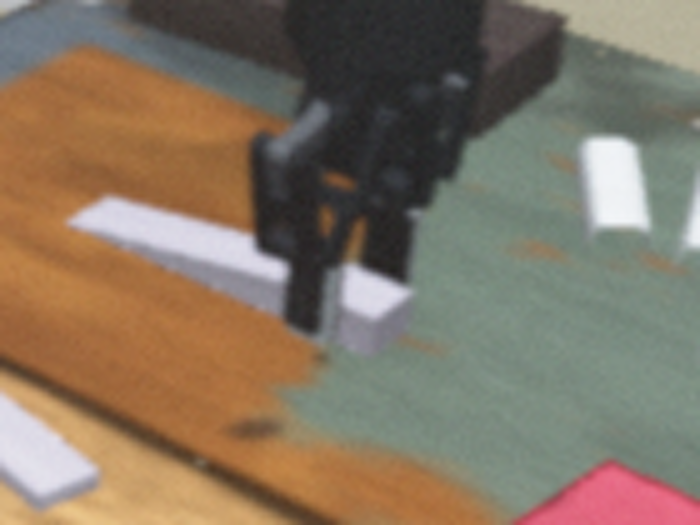

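Request:
send_rows([
  [40, 0.4, 0, 0, 0],
  [32, 0.4, 0, 0, 0],
  [24, 0.4, 0, 0, 0],
  [20, 0.4, 0, 0, 0],
  [20, 0.4, 0, 0, 0],
])

```text
clock: 4.05
eef_pos: [620.2, -322.8, 18.6]
tool_rot: [-3.139, 0.007, 0.002]
force: [-1.9, -0.2, 5.7]
width: 28.5
```

```bash
python3 -c "
from h import *
to((620,-322.5,17),0.0)"
```

```text
shift [-0.16 -0.3   1.63] roll 0.11850601899670359 | pos [ 620.2 -322.8   18.6] [-3.1391e+00  7.2000e-03  2.1000e-03] F [-1.86 -0.19  5.73] w 28.5 t 4.05
```

Request:
send_rows([
  [36, 0, 0, -1, 0],
  [40, 0, 0, -4, 0],
  [36, 0, 0, -4, 0],
  [30, 0, 0, -4, 0],
  [20, 0, 0, -4, 0],
])

```text
clock: 4.55
eef_pos: [620.4, -322.8, 23.0]
tool_rot: [-3.139, 0.007, 0.002]
force: [-1.3, 0.1, 2.9]
width: 28.2
```

Request:
send_rows([
  [20, 0, 0, 0, 0],
  [20, 0, 0, 0, 0],
  [20, 0, 0, 0, 0],
])

```text
clock: 4.85
eef_pos: [620.4, -322.8, 22.9]
tool_rot: [-3.139, 0.007, 0.002]
force: [-1.3, 0.1, 2.0]
width: 28.1
```

Request:
send_rows([
  [20, 0, 0, -10, 0],
  [20, 0, 0, -30, 0],
  [20, 0, 0, -60, 0],
  [20, 0, 0, -60, 0],
])

```text
clock: 5.25
eef_pos: [623.2, -324.7, 87.0]
tool_rot: [3.14, 0.001, 0.002]
force: [2.0, -1.2, -3.7]
width: 28.5
```

Run:
```python
from h import *
to((620,-322.5,17),0.168)
for n in("scene","top"):
    im=ctrl.get_image(n); cv2.imwrite(f"pics/{n}3.png",im[:,:,::-1])
    u,v=proj(n,(620,-290,70)); u,v=int(u),int(v)
    crop(im,u-70,v-55,u+70,v+50,5,f"pics/{n}3c.png")
```

```text
shift [-3.15 -2.33 70.01] roll -9.499715278305366 | pos [ 623.2 -324.7   87. ] [3.1401e+00 5.0000e-04 2.2000e-03] F [ 1.99 -1.18 -3.75] w 28.5 t 5.25
```

View pics/scene3c.png

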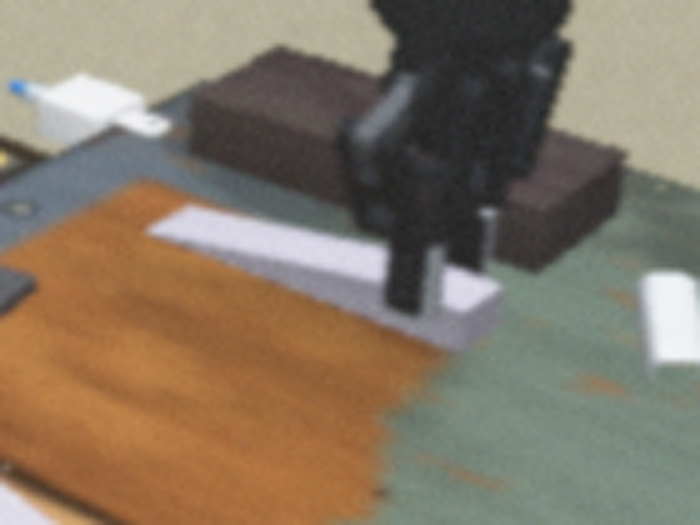

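View pics/top3c.png

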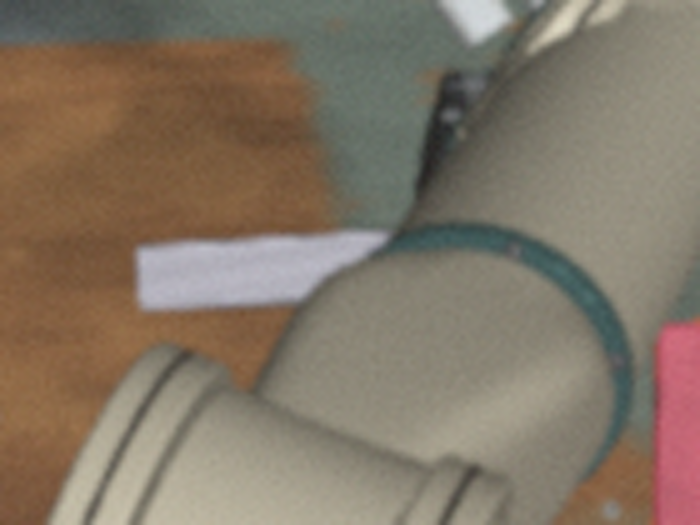

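```bash
python3 -c "
from h import *
a=onz('top',395.0,226.6,3);b=onz('top',460.9,223.5,20);print(a,b,np.arctan2(*(a-b)[[1,0]]))
to((589.3,-90.5,60),0.168)"
```

```text
[ 619.87169908 -191.31171924    3.        ] [ 620.03839838 -345.30903281   20.        ] 1.571878808219039
shift [ -30.87 -232.39   23.85] roll -9.496494316987514 | pos [ 620.8 -322.9   83.1] [-3.1392e+00  6.4000e-03  2.3000e-03] F [-0.58  0.7  -3.69] w 28.6 t 5.35
```

Request:
send_rows([
  [20, -7, -40, 0, -2],
  [20, -14, -85, 0, -4],
  [20, -20, -130, 0, -6],
  [20, -26, -175, 0, -8],
  [20, -29, -210, 5, -9.5],
])

```text
clock: 5.85
eef_pos: [589.6, -108.9, 77.4]
tool_rot: [-3.135, 0.009, 0.171]
force: [0.8, 0.9, -4.1]
width: 28.1
```

Request:
send_rows([
  [20, 0, -10, 8, 0],
  [20, 0, -10, 16, 0],
  [20, 0, -10, 16, 0],
])

```text
clock: 6.15
eef_pos: [586.2, -100.0, 59.4]
tool_rot: [-3.136, 0.012, 0.171]
force: [-1.1, -1.0, -4.3]
width: 28.1
```

```bash
python3 -c "
from h import *
to((589.3,-90.5,40),0.168)"
```

```text
shift [ 4.87 -8.7  19.4 ] roll 0.15867178478062371 | pos [ 586.2 -100.    59.4] [-3.1355  0.0123  0.1708] F [-1.12 -1.04 -4.26] w 28.1 t 6.15
```

Request:
send_rows([
  [20, 4.8, -8.5, 5, 0],
  [20, 4.8, -8.5, 12, 0],
  [20, 4.8, -8.5, 18, 0],
  [20, 4.8, -8.5, 18, 0],
  [20, 4.8, -8.5, 18, 0],
])

```text
clock: 6.65
eef_pos: [589.1, -91.3, 41.2]
tool_rot: [-3.136, 0.013, 0.17]
force: [-0.2, 0.5, -2.6]
width: 28.0
```

Run:
```python
from h import *
to((589.3,-90.5,35),0.168)
for n in("scene","top"):
    im=ctrl.get_image(n); cv2.imwrite(f"pics/{n}4.png",im[:,:,::-1])
    u,v=proj(n,(577,-20,20)); u,v=int(u),int(v)
    crop(im,u-70,v-55,u+70,v+50,5,f"pics/{n}4c.png")
```

```text
shift [ 0.38 -0.73  6.23] roll 0.11080403694808824 | pos [589.1 -91.3  41.2] [-3.1358  0.0126  0.1699] F [-0.18  0.5  -2.65] w 28.0 t 6.65
```

View pics/scene4c.png

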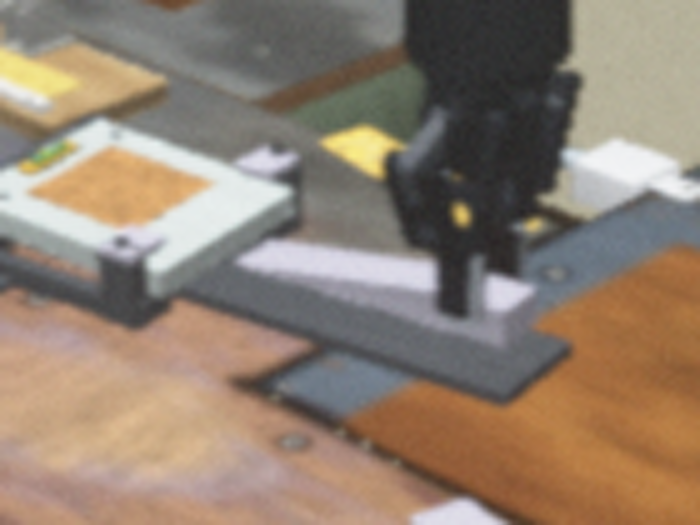

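View pics/top4c.png

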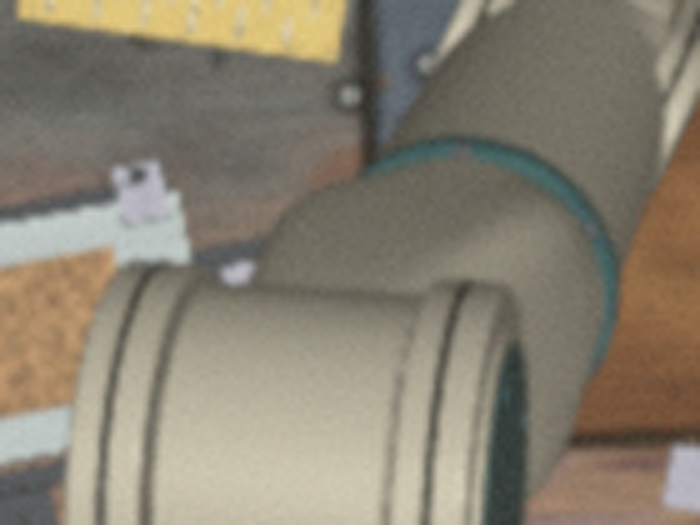

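Request:
send_rows([
  [20, 0.4, 0, 4, 0],
  [20, 0.4, 0, 8, 0],
  [20, 0.4, 0, 8, 0],
  [20, 0.4, 0, 10, 0],
  [20, 0.4, 0, 10, 0],
])

```text
clock: 7.25
eef_pos: [589.6, -91.0, 31.4]
tool_rot: [-3.136, 0.012, 0.17]
force: [-0.1, -1.2, -4.2]
width: 27.9
```

Request:
send_rows([
  [20, 0, 0, 1, 0],
  [20, 0, 0, 2, 0],
  [20, 0, 0, 2, 0],
])

```text
clock: 7.55
eef_pos: [589.8, -91.0, 30.7]
tool_rot: [-3.135, 0.011, 0.17]
force: [-2.9, -0.2, 6.0]
width: 28.3
```

Request:
send_rows([
  [30, 0, 0, 0, 0],
  [36, 0, 0, 0, 0],
  [40, 0, 0, 0, 0],
  [40, 0, 0, 0, 0],
])

```text
clock: 7.95
eef_pos: [590.0, -91.1, 30.8]
tool_rot: [-3.136, 0.011, 0.17]
force: [0.3, 0.1, -0.1]
width: 40.0
```

Run:
```python
from h import *
to((589.8,-91.0,31),0.168)
for n in("scene",):
    im=ctrl.get_image(n); cv2.imwrite(f"pics/{n}5.png",im[:,:,::-1])
    u,v=proj(n,(577,-20,20)); u,v=int(u),int(v)
    crop(im,u-70,v-55,u+70,v+50,5,f"pics/{n}5c.png")
```

```text
shift [-0.21 -0.11 -0.21] roll 0.11721806137026285 | pos [590.  -91.1  30.8] [-3.1356  0.011   0.17  ] F [ 0.27  0.13 -0.11] w 40.0 t 7.95
```

View pics/scene5c.png

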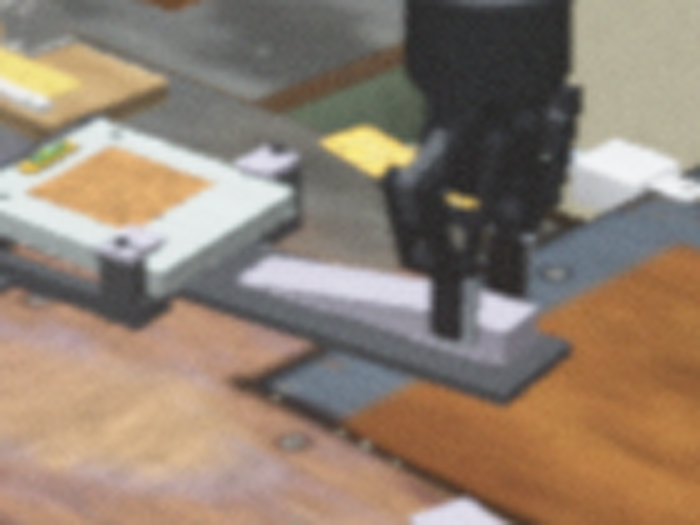

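Request:
send_rows([
  [45, 0, 0, -20, 0],
  [45, 0, 0, -60, 0],
  [45, 0, 40, -100, 0],
  [45, 0, 90, -130, 0],
  [45, 0, 140, -140, 0],
])

```text
clock: 8.5
eef_pos: [614.7, -215.8, 169.0]
tool_rot: [-3.137, 0.007, 0.173]
force: [0.7, -0.1, -0.3]
width: 45.1
```

Request:
send_rows([
  [45, 0, 45, 0, 0],
  [45, 0, 90, 0, 0],
  [45, 0, 140, 0, 0],
])

```text
clock: 8.8
eef_pos: [639.3, -354.4, 168.7]
tool_rot: [-3.136, 0.006, 0.174]
force: [-0.2, 0.2, -0.7]
width: 45.0
```

Run:
```python
from h import *
for n in("top","scene"):
    im=ctrl.get_image(n); cv2.imwrite(f"pics/{n}6.png",im[:,:,::-1])
    u,v=proj(n,(577,-20,20)); u,v=int(u),int(v)
    crop(im,u-70,v-55,u+70,v+50,5,f"pics/{n}6c.png")
```

```text
(no output)
```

View pics/top6c.png

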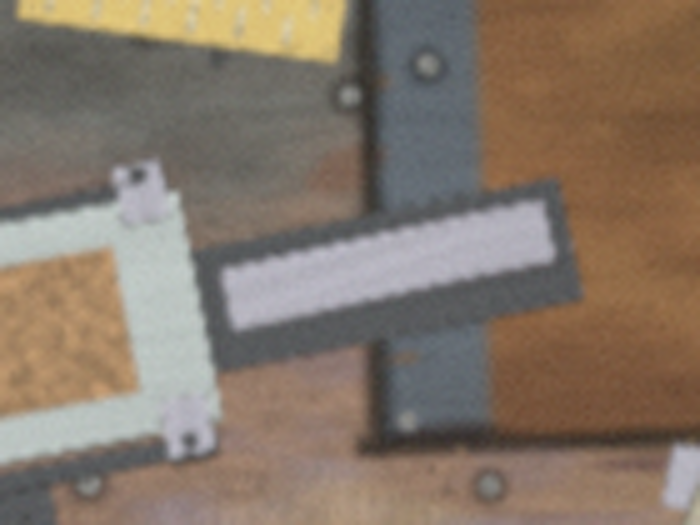

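View pics/scene6c.png

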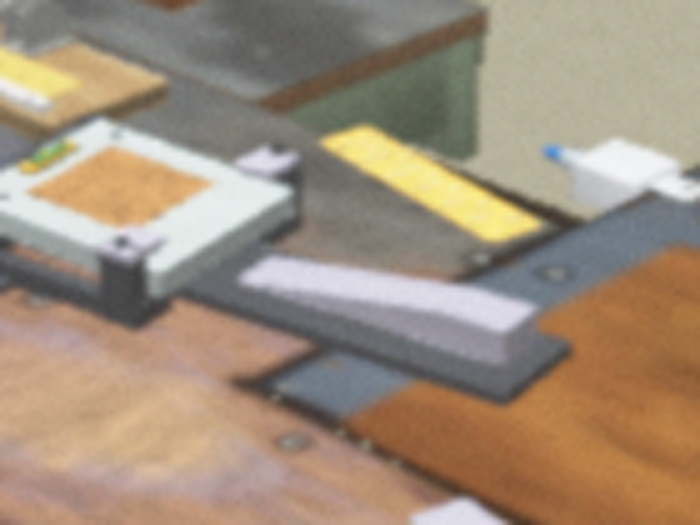

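```bash
cat > meas4.py <<'E'
import numpy as np, cv2, sys
from h import *
t=cv2.imread(sys.argv[1]); H=float(sys.argv[2])
u,v=[int(a) for a in proj("top",(577,-20,20))]
b=t.astype(int);m=((b[:,:,0]>b[:,:,2]+3)&(b[:,:,1]>140)&(b[:,:,0]>b[:,:,1]+4)).astype(np.uint8)*255
k=np.zeros_like(m);k[v-25:v+20,u-34:u+45]=m[v-25:v+20,u-34:u+45]
c,_=cv2.findContours(k,cv2.RETR_EXTERNAL,cv2.CHAIN_APPROX_NONE);c=max(c,key=cv2.contourArea)
r=cv2.minAreaRect(c);p=cv2.boxPoints(r);p=p[np.argsort(p[:,0])];print(r)
tip=p[:2].mean(0);heel=p[2:].mean(0);tip[0]-=.5;heel[0]+=.5
T=onz("top",*tip,3+H);E=onz("top",*heel,20+H);d=T-E
yaw=np.arctan2(d[1],d[0]);print("tip",T.round(1),"heelend",E.round(1),"len",np.hypot(*d[:2]),"yaw",yaw)
a=1.7386;ax=np.array([np.cos(a),np.sin(a)]);n=np.array([-ax[1],ax[0]])
mo=np.array([594.4,-122.8])+180*ax
for X in(T,E):print("along",(X[:2]-mo)@ax,"lateral",(X[:2]-mo)@n)
E
python3 meas4.py pics/top6.png 7.5
```

```text
((331.07220458984375, 242.2891845703125), (12.745133399963379, 65.72846984863281), 77.57405853271484)
tip [570.1  40.5  10.5] heelend [ 596.9 -113.4   27.5] len 156.22537062233394 yaw 1.743495536645988
along -14.90696403681609 lateral -3.2865939252041683
along -171.13046259247523 lateral -4.051397897192783
```

```bash
cat > prof.py <<'E'
import numpy as np, cv2, sys
from h import *
t=cv2.GaussianBlur(cv2.imread(sys.argv[1]),(3,3),0.7).astype(float); H=float(sys.argv[2]); S=[float(a) for a in sys.argv[3].split(",")]
a=1.7386;ax=np.array([np.cos(a),np.sin(a)]);n=np.array([-ax[1],ax[0]]);mo=np.array([594.4,-122.8])+180*ax
def prof(s,off):
    w=np.arange(-45,45.1,.5);P=[]
    px=np.float32([proj("top",[*(mo+s*ax+q*n),H]) for q in w])
    g=cv2.remap(t.astype(np.float32),px[:,0].reshape(-1,1),px[:,1].reshape(-1,1),cv2.INTER_LINEAR)[:,0]
    return w,g
for s in S:
    w,g=prof(s,0)
    # wedge: brightness, halves
    L=g.mean(1);hi=L[(w>-8)&(w<8)].mean();lo=L[((abs(w)>19)&(abs(w)<26))].mean();th=(hi+lo)/2
    i=np.where(L>th)[0];i=i[(abs(w[i])<24)];wl,wr=w[i.min()],w[i.max()]
    # runner edges: saturation-like change |R-B|
    D=g[:,2]-g[:,0];base=D[(abs(w)>20)&(abs(w)<25)].mean()
    e=np.abs(D-base)+np.abs(L-lo);
    rl=[q for q,x in zip(w,e) if q<-24 and x>15];rr=[q for q,x in zip(w,e) if q>24 and x>15]
    print(s,"wedge",wl,wr,"mid",(wl+wr)/2,"runner",max(rl,default=None),min(rr,default=None))
E
python3 prof.py pics/top6.png 7.5 " -165,-160,-155,-150,-140,-120,-100,-60,-40,-30,-25,-20"
```

```text
-165.0 wedge -21.0 7.5 mid -6.75 runner -26.0 24.5
-160.0 wedge -21.0 7.5 mid -6.75 runner -26.0 24.5
-155.0 wedge -20.5 8.0 mid -6.25 runner -26.0 24.5
-150.0 wedge -21.0 7.5 mid -6.75 runner -26.0 24.5
-140.0 wedge -21.0 8.0 mid -6.5 runner None 24.5
-120.0 wedge -20.0 8.5 mid -5.75 runner -36.0 26.5
-100.0 wedge -19.5 9.0 mid -5.25 runner -39.5 None
-60.0 wedge -19.0 10.0 mid -4.5 runner -29.5 30.0
-40.0 wedge -18.5 11.0 mid -3.75 runner -29.5 29.5
-30.0 wedge -18.5 11.0 mid -3.75 runner -29.0 29.0
-25.0 wedge -18.0 11.5 mid -3.25 runner -29.0 28.5
-20.0 wedge -18.0 11.5 mid -3.25 runner -29.0 29.0
```

```bash
python3 -c "
from h import *
to((590,-91.1,100),0.170)"
```

```text
shift [  -0.32 -277.24   67.29] roll -0.37133234957405475 | pos [ 636.  -364.3  168.2] [3.1382 0.0092 0.1635] F [-0.63 -1.06  0.78] w 45.3 t 8.9
```

Request:
send_rows([
  [45, 0, -45, 0, 0],
  [45, 0, -90, 0, 0],
  [45, 0, -135, 0, 0],
  [45, 0, -180, 10, 0],
  [45, 0, -225, 30, -0.3],
])

```text
clock: 9.4
eef_pos: [599.8, -141.0, 138.7]
tool_rot: [3.137, 0.006, 0.169]
force: [0.8, 0.5, -0.9]
width: 44.6
```

Request:
send_rows([
  [45, 0, -52, 17, 0],
  [45, 0, -52, 37, 0],
  [45, 0, -52, 37, 0],
])

```text
clock: 9.7
eef_pos: [588.8, -86.4, 99.0]
tool_rot: [3.14, 0.011, 0.173]
force: [-0.5, -0.6, 1.0]
width: 45.1
```

```bash
python3 -c "
from h import *
to((590,-91.1,32),0.170)"
```

```text
shift [ 1.14  4.69 67.04] roll 0.16698929057218528 | pos [588.8 -86.4  99. ] [3.1398 0.0107 0.1729] F [-0.5  -0.61  1.01] w 45.1 t 9.7
```

Request:
send_rows([
  [45, 1, 4.5, 25, 0],
  [45, 1, 4.5, 50, 0],
  [45, 1, 4.5, 60, 0],
  [45, 1, 4.5, 60, 0],
])

```text
clock: 10.1
eef_pos: [589.2, -92.4, 38.4]
tool_rot: [3.139, 0.013, 0.171]
force: [0.4, 0.0, 1.1]
width: 45.0
```

```bash
python3 -c "
from h import *
to((590,-91.1,31.5),0.170)"
```

```text
shift [ 1.07 -1.19  6.91] roll 0.05268617441338175 | pos [589.2 -92.4  38.4] [3.1394 0.0126 0.1709] F [0.39 0.04 1.07] w 45.0 t 10.1
```

Request:
send_rows([
  [45, 0.8, -1, 7, 0],
  [38, 0.8, -1, 7, 0],
  [30, 0.8, -1, 7, 0],
  [20, 0.8, -1, 7, 0],
  [20, 0.8, -1, 7, 0],
])

```text
clock: 10.6
eef_pos: [590.3, -91.6, 32.4]
tool_rot: [3.139, 0.011, 0.171]
force: [-1.1, -0.4, 5.8]
width: 27.9
```

```bash
python3 -c "
from h import *
to((587,-91.6,31.5),0.165)"
```

```text
shift [-3.19 -0.57  0.95] roll 0.33625266051100017 | pos [590.3 -91.6  32.4] [3.1389 0.0114 0.1709] F [-1.11 -0.36  5.84] w 27.9 t 10.6
```

Request:
send_rows([
  [20, -1.5, 0, -0.8, 0.2],
  [20, -3, 0, -0.8, 0.3],
  [20, -3, 0, -0.8, 0.3],
])

```text
clock: 10.9
eef_pos: [586.7, -92.0, 32.9]
tool_rot: [3.139, 0.012, 0.165]
force: [-0.2, -0.3, -3.6]
width: 28.3
```

```bash
python3 -c "
from h import *
to((587,-91.6,31.5),0.165)"
```

```text
shift [ 0.43 -0.33  1.39] roll 0.027741357475870573 | pos [586.7 -92.   32.9] [3.1392 0.0124 0.1655] F [-0.24 -0.26 -3.65] w 28.3 t 10.9
```

Request:
send_rows([
  [20, 0, -3, 0.4, 0],
  [20, 0, -6, 0.4, 0],
  [20, 0, -9, 0.4, 0],
  [20, 0, -12, 0.4, 0],
  [20, 0, -12, 0.4, 0],
])

```text
clock: 11.4
eef_pos: [584.6, -79.0, 32.5]
tool_rot: [3.14, 0.013, 0.167]
force: [-0.6, 1.3, -1.5]
width: 28.3
```

```bash
cat >> h.py <<'E'
def st():
    s=ctrl.read_state();a=1.7386;ax=np.array([np.cos(a),np.sin(a)]);n=np.array([-ax[1],ax[0]])
    p=s["eef_pos"][:2]-(np.array([594.4,-122.8])+180*ax);F=s["force"]
    print("along",(p@ax).round(2),"lat",(p@n).round(2),"z",s["eef_pos"][2].round(2),"yaw",s["tool_rot"].round(4),"push",(-F[:2]@ax).round(2),"side",(F[:2]@n).round(2),"Fz",F[2].round(2),"T",s["torque"].round(2),"w",round(s["width"],1),"t",round(s["clock"],2))
E
python3 -c "
from h import *
st()"
```

```text
along -135.2 lat 2.33 z 32.46 yaw [3.1401 0.0125 0.1665] push -1.38 side 0.36 Fz -1.5 T [ 0.21 -0.06  0.05] w 28.3 t 11.4
```

Request:
send_rows([
  [20, 0, -3, 0, 0],
  [20, 0, -6, 0, 0],
  [20, 0, -9, 0, 0],
  [20, 0, -12, 0, 0],
  [20, 0, -15, 0, 0],
])

```text
clock: 11.9
eef_pos: [582.1, -64.0, 32.5]
tool_rot: [3.14, 0.012, 0.167]
force: [0.3, -0.4, -0.7]
width: 28.2
```

```bash
python3 -c "
from h import *
st()"
```

```text
along -120.02 lat 2.32 z 32.46 yaw [3.14   0.0125 0.1665] push 0.44 side -0.22 Fz -0.7 T [-0.2  -0.1  -0.01] w 28.2 t 11.9
```

Request:
send_rows([
  [20, 0, -2, 0, 0],
  [20, 0, -4, 0, 0],
  [20, 0, -6, 0, 0],
  [20, 0, -8, 0, 0],
  [20, 0, -10, 0, 0],
])

```text
clock: 12.4
eef_pos: [580.5, -54.5, 32.5]
tool_rot: [3.139, 0.012, 0.166]
force: [0.2, -2.2, -1.7]
width: 27.8
```

```bash
python3 -c "
from h import *
st()"
```

```text
along -110.31 lat 2.25 z 32.48 yaw [3.1395 0.0122 0.1661] push 2.24 side 0.16 Fz -1.73 T [-0.67 -0.2   0.03] w 27.8 t 12.4
```

Request:
send_rows([
  [20, 0, -2, 0, 0],
  [20, 0, -4, 0, 0],
  [20, 0, -6, 0, 0],
  [20, 0, -8, 0, 0],
  [20, 0, -10, 0, 0],
])

```text
clock: 12.9
eef_pos: [578.9, -44.4, 32.5]
tool_rot: [3.139, 0.012, 0.166]
force: [-0.0, -2.6, -1.1]
width: 28.1
```

```bash
python3 -c "
from h import *
st()"
```

```text
along -100.15 lat 2.24 z 32.47 yaw [3.1395 0.0122 0.1661] push 2.56 side 0.47 Fz -1.05 T [-0.7  -0.21  0.01] w 28.1 t 12.9
```

Request:
send_rows([
  [20, 0, -2, 0, 0],
  [20, 0, -4, 0, 0],
  [20, 0, -6, 0, 0],
  [20, 0, -8, 0, 0],
  [20, 0, -10, 0, 0],
])

```text
clock: 13.4
eef_pos: [577.2, -34.4, 32.5]
tool_rot: [3.139, 0.012, 0.166]
force: [0.2, -2.9, -1.8]
width: 27.9
```

Run:
```python
from h import *
st()
n="scene"
im=ctrl.get_image(n); cv2.imwrite(f"pics/{n}7.png",im[:,:,::-1])
u,v=proj(n,(567,30,20)); u,v=int(u),int(v)
crop(im,u-70,v-55,u+70,v+50,5,f"pics/{n}7c.png")
```

```text
along -89.99 lat 2.21 z 32.46 yaw [3.1394 0.0122 0.1661] push 2.88 side 0.33 Fz -1.82 T [-0.76 -0.18  0.  ] w 27.9 t 13.4
```

View pics/scene7c.png

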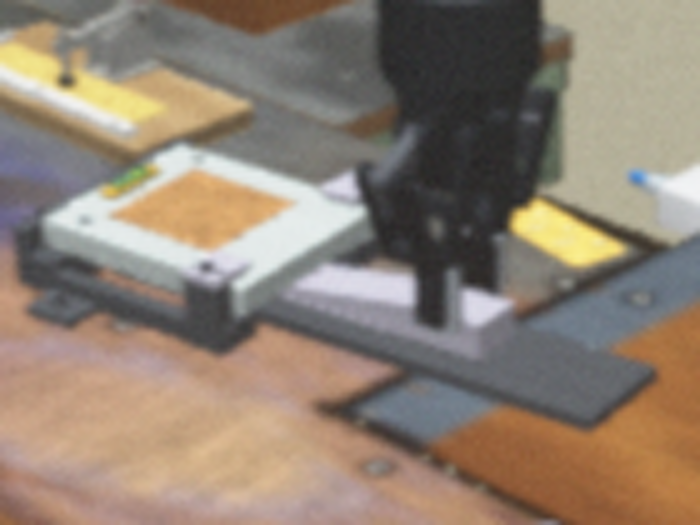

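Request:
send_rows([
  [20, 0, -2, 0, 0],
  [20, 0, -4, 0, 0],
  [20, 0, -5, 0, 0],
  [20, 0, -6, 0, 0],
])

```text
clock: 13.85
eef_pos: [576.1, -27.9, 32.5]
tool_rot: [3.14, 0.012, 0.167]
force: [1.4, -2.8, -1.9]
width: 28.4
```

Request:
send_rows([
  [20, 0, -1, 0, 0],
  [20, 0, -2, 0, 0],
  [20, 0, -3, 0, 0],
  [20, 0, -4, 0, 0],
])

```text
clock: 14.25
eef_pos: [575.5, -24.0, 32.4]
tool_rot: [3.14, 0.012, 0.167]
force: [0.7, -3.9, -2.3]
width: 28.4
```

```bash
python3 -c "
from h import *
st()"
```

```text
along -79.39 lat 2.16 z 32.45 yaw [3.1397 0.0122 0.1666] push 4.0 side -0.06 Fz -2.31 T [-0.74 -0.16  0.01] w 28.4 t 14.25
```

Request:
send_rows([
  [20, 0, -0.7, 0, 0],
  [20, 0, -1.4, 0, 0],
  [20, 0, -2, 0, 0],
])

```text
clock: 14.55
eef_pos: [575.1, -21.9, 32.5]
tool_rot: [3.14, 0.012, 0.167]
force: [0.2, -3.5, -1.5]
width: 28.0
```

Request:
send_rows([
  [20, 0, -0.7, 0, 0],
  [20, 0, -1.4, 0, 0],
  [20, 0, -2, 0, 0],
])

```text
clock: 14.85
eef_pos: [574.8, -19.9, 32.5]
tool_rot: [3.14, 0.012, 0.167]
force: [-0.2, -3.5, -1.0]
width: 28.1
```

Request:
send_rows([
  [20, 0, -0.7, 0, 0],
  [20, 0, -1.4, 0, 0],
  [20, 0, -2, 0, 0],
])

```text
clock: 15.15
eef_pos: [574.5, -17.9, 32.5]
tool_rot: [3.14, 0.012, 0.167]
force: [0.6, -3.9, -0.4]
width: 28.0
```

```bash
python3 -c "
from h import *
st()"
```

```text
along -73.23 lat 2.14 z 32.46 yaw [3.1398 0.0122 0.1666] push 3.91 side 0.06 Fz -0.44 T [-0.72 -0.2  -0.02] w 28.0 t 15.15
```

Tip about 58 mm in; still free. Continue in small steps.

Request:
send_rows([
  [20, 0, -0.5, 0, 0],
  [20, 0, -1, 0, 0],
  [20, 0, -1.5, 0, 0],
])

```text
clock: 15.45
eef_pos: [574.2, -16.3, 32.5]
tool_rot: [3.14, 0.012, 0.167]
force: [0.4, -3.4, -2.1]
width: 28.2
```

Request:
send_rows([
  [20, 0, -0.5, 0, 0],
  [20, 0, -1, 0, 0],
  [20, 0, -1.5, 0, 0],
])

```text
clock: 15.75
eef_pos: [573.9, -14.8, 32.4]
tool_rot: [3.14, 0.012, 0.167]
force: [0.9, -3.0, -1.3]
width: 27.9
```

Request:
send_rows([
  [20, 0, -0.5, 0, 0],
  [20, 0, -1, 0, 0],
  [20, 0, -1.5, 0, 0],
])

```text
clock: 16.05
eef_pos: [573.7, -13.4, 32.5]
tool_rot: [3.14, 0.012, 0.167]
force: [0.5, -4.0, -2.3]
width: 28.1
```

Request:
send_rows([
  [20, 0, -0.5, 0, 0],
  [20, 0, -1, 0, 0],
  [20, 0, -1.5, 0, 0],
])

```text
clock: 16.35
eef_pos: [573.5, -12.6, 32.5]
tool_rot: [3.139, 0.012, 0.166]
force: [1.2, -4.9, -2.3]
width: 27.6
```

```bash
python3 -c "
from h import *
st()"
```

```text
along -67.85 lat 2.19 z 32.45 yaw [3.1387 0.0121 0.1661] push 5.07 side -0.36 Fz -2.33 T [-1.2 -0.2 -0. ] w 27.6 t 16.35
```

Request:
send_rows([
  [20, 0, -0.3, 0, 0],
  [20, 0, -0.7, 0, 0],
  [20, 0, -1, 0, 0],
])

```text
clock: 16.65
eef_pos: [573.5, -12.4, 32.5]
tool_rot: [3.138, 0.012, 0.166]
force: [0.9, -5.1, -2.1]
width: 28.0
```

```bash
python3 -c "
from h import *
st()"
```

```text
along -67.69 lat 2.17 z 32.45 yaw [3.1376 0.0118 0.1657] push 5.2 side -0.04 Fz -2.08 T [-1.32 -0.27  0.03] w 28.0 t 16.65
```

Request:
send_rows([
  [20, 0, -0.7, 0, 0],
  [20, 0, -1.4, 0, 0],
  [20, 0, -1.8, 0, 0],
])

```text
clock: 16.95
eef_pos: [573.4, -12.2, 32.4]
tool_rot: [3.136, 0.011, 0.165]
force: [1.8, -7.5, -3.3]
width: 27.9
```

```bash
python3 -c "
from h import *
st()"
```

```text
along -67.46 lat 2.21 z 32.45 yaw [3.1355 0.0114 0.1649] push 7.74 side -0.54 Fz -3.3 T [-1.52 -0.32  0.01] w 27.9 t 16.95
```

Request:
send_rows([
  [20, 0, -0.8, 0.1, 0],
  [20, 0, -1.6, 0.1, 0],
  [20, 0, -2.3, 0.1, 0],
])

```text
clock: 17.25
eef_pos: [573.4, -12.0, 32.5]
tool_rot: [3.133, 0.011, 0.164]
force: [1.0, -8.7, -2.7]
width: 28.2
```

```bash
python3 -c "
from h import *
st()"
```

```text
along -67.26 lat 2.24 z 32.46 yaw [3.1328 0.0108 0.1638] push 8.71 side 0.42 Fz -2.69 T [-1.78 -0.21  0.1 ] w 28.2 t 17.25
```

Request:
send_rows([
  [20, 0, -0.9, 0.1, 0],
  [20, 0, -1.8, 0.1, 0],
  [20, 0, -2.6, 0.1, 0],
])

```text
clock: 17.55
eef_pos: [573.3, -11.9, 32.5]
tool_rot: [3.13, 0.01, 0.163]
force: [1.4, -9.4, -3.4]
width: 28.1
```

Run:
```python
from h import *
st()
n="scene"
im=ctrl.get_image(n); cv2.imwrite(f"pics/{n}8.png",im[:,:,::-1])
u,v=proj(n,(560,50,20)); u,v=int(u),int(v)
crop(im,u-70,v-55,u+70,v+50,5,f"pics/{n}8c.png")
```

```text
along -67.09 lat 2.32 z 32.46 yaw [3.1297 0.0102 0.1625] push 9.5 side 0.15 Fz -3.4 T [-1.97 -0.18  0.11] w 28.1 t 17.55
```

View pics/scene8c.png

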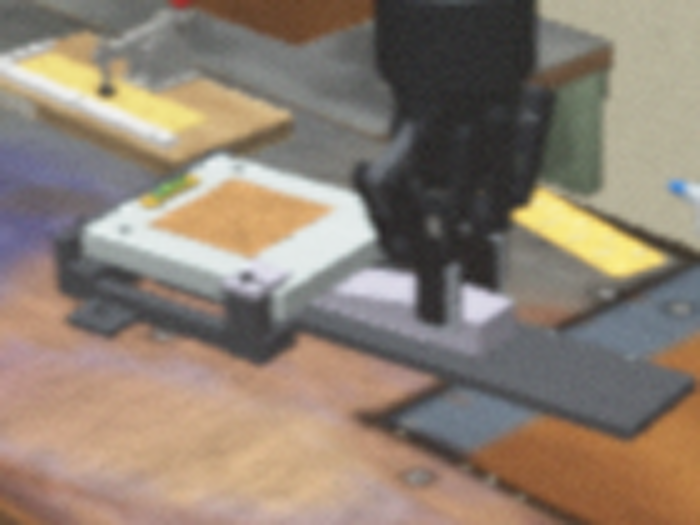

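Request:
send_rows([
  [20, 0, 0.5, 0, 0],
  [30, 0, 0.5, 0, 0],
  [36, 0, 0.5, 0, 0],
  [42, 0, 0.5, 0, 0],
  [42, 0, 0.5, 0, 0],
])

```text
clock: 18.1
eef_pos: [573.2, -11.3, 32.5]
tool_rot: [3.131, 0.01, 0.163]
force: [0.1, 0.1, -1.0]
width: 41.9
```

Run:
```python
from h import *
st()
```

```text
along -66.51 lat 2.27 z 32.54 yaw [3.1309 0.0104 0.1634] push -0.14 side -0.09 Fz -1.04 T [-0.01 -0.03  0.  ] w 41.9 t 18.1
```

Raise and move back behind the heel, then close the fingers; look at the scene from above on the way.

Request:
send_rows([
  [42, 0, 0, -20, 0],
  [42, 0, 0, -50, 0],
  [42, 0, 40, -80, 0],
  [42, 0, 90, -110, 0],
  [42, 0, 140, -120, 0],
])

```text
clock: 18.6
eef_pos: [597.2, -139.3, 154.6]
tool_rot: [3.131, 0.007, 0.167]
force: [1.4, 0.2, -0.4]
width: 42.1
```

Request:
send_rows([
  [42, 0, 50, 0, 0],
  [30, 0, 100, 0, 0],
  [10, 0, 140, 0, 0],
  [0, 0, 140, 0, 0],
])

```text
clock: 19.0
eef_pos: [619.0, -286.2, 156.7]
tool_rot: [3.124, 0.007, 0.158]
force: [-1.3, -0.7, -0.9]
width: 1.6
```

```bash
python3 - <<'E'
from h import *
st()
for n in("top","scene"):
    im=ctrl.get_image(n); cv2.imwrite(f"pics/{n}9.png",im[:,:,::-1])
    u,v=proj(n,(560,50,20)); u,v=int(u),int(v)
    crop(im,u-70,v-55,u+70,v+50,5,f"pics/{n}9c.png")
E
python3 prof.py pics/top9.png 8 " -85,-80,-75,-70,-60,-40,-30,-20,-10"
```

```text
along -345.2 lat 3.04 z 156.68 yaw [3.1243 0.0068 0.1578] push 0.44 side 1.36 Fz -0.86 T [0.   0.05 0.06] w 1.6 t 19.0
-85.0 wedge -17.5 12.0 mid -2.75 runner -30.5 31.0
-80.0 wedge -18.0 11.0 mid -3.5 runner -29.5 28.0
-75.0 wedge -17.5 11.5 mid -3.0 runner -29.0 30.0
-70.0 wedge -18.0 11.5 mid -3.25 runner -29.0 29.0
-60.0 wedge -17.5 12.0 mid -2.75 runner -29.5 29.5
-40.0 wedge -17.5 11.5 mid -3.0 runner -29.5 29.0
-30.0 wedge -17.5 11.5 mid -3.0 runner -28.5 29.0
-20.0 wedge -17.5 12.0 mid -2.75 runner -28.5 29.0
-10.0 wedge -17.5 12.0 mid -2.75 runner -28.5 29.0
```

View pics/top9c.png

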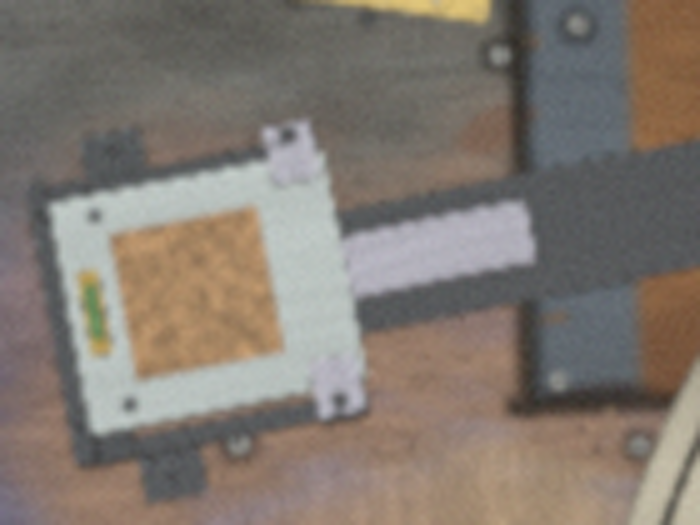

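View pics/scene9c.png

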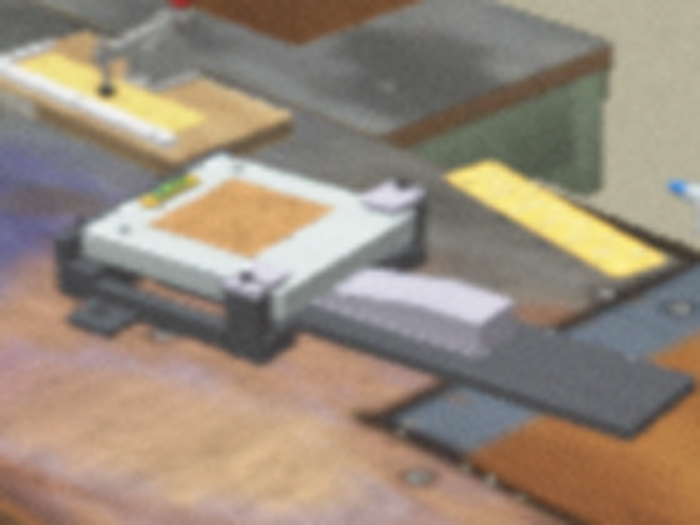

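Run:
```python
from h import *
a=1.7386;ax=np.array([np.cos(a),np.sin(a)]);n=np.array([-ax[1],ax[0]]);mo=np.array([594.4,-122.8])+180*ax
p=mo-120*ax+2.3*n;print(p)
to((*p,80),.167)
```

```text
[582.11126928 -64.02690159]
shift [  -1.63 -218.12   73.57] roll -0.15819525438081727 | pos [ 619.8 -278.1  155.7] [3.1316 0.0071 0.1642] F [-0.21  1.39 -0.66] w -0.0 t 19.1
```

Request:
send_rows([
  [0, 0, -45, 0, 0],
  [0, 0, -90, 0, 0],
  [0, 0, -135, 10, 0],
  [0, -1, -175, 30, 0],
  [0, -1.6, -210, 50, 0],
])

```text
clock: 19.6
eef_pos: [582.9, -66.3, 103.5]
tool_rot: [3.134, 0.006, 0.169]
force: [0.6, 0.3, 0.3]
width: 0.0
```

Request:
send_rows([
  [0, 0, 0, 0, 0],
  [0, 0, 0, 0, 0],
])

```text
clock: 19.8
eef_pos: [582.3, -62.4, 103.2]
tool_rot: [3.136, 0.008, 0.174]
force: [0.2, -0.4, -0.1]
width: -0.2
```

Run:
```python
from h import *
st(); to((582.1,-64.0,27),.167)
```

```text
along -118.43 lat 1.87 z 103.16 yaw [3.1364 0.0077 0.1743] push 0.43 side -0.16 Fz -0.11 T [-0.02 -0.01  0.07] w -0.2 t 19.8
shift [ 0.14  1.14 76.17] roll 0.4195228041411335 | pos [582.3 -62.4 103.2] [3.1364 0.0077 0.1743] F [ 0.23 -0.4  -0.11] w -0.2 t 19.8
```

Request:
send_rows([
  [0, -0.3, 3, 35, 0.4],
  [0, -0.3, 3, 65, 0.4],
  [0, -0.3, 3, 75, 0.4],
  [0, -0.3, 3, 75, 0.4],
])

```text
clock: 20.2
eef_pos: [581.4, -66.9, 27.6]
tool_rot: [3.136, 0.009, 0.166]
force: [-0.0, -0.7, 0.6]
width: 0.2
```

Run:
```python
from h import *
st()
n="scene"
im=ctrl.get_image(n); cv2.imwrite(f"pics/{n}10.png",im[:,:,::-1])
u,v=proj(n,(570,0,20)); u,v=int(u),int(v)
crop(im,u-70,v-55,u+70,v+50,5,f"pics/{n}10c.png")
```

```text
along -122.7 lat 3.43 z 27.56 yaw [3.1363 0.0093 0.166 ] push 0.65 side 0.13 Fz 0.57 T [ 0.    0.01 -0.02] w 0.2 t 20.2
```

View pics/scene10c.png

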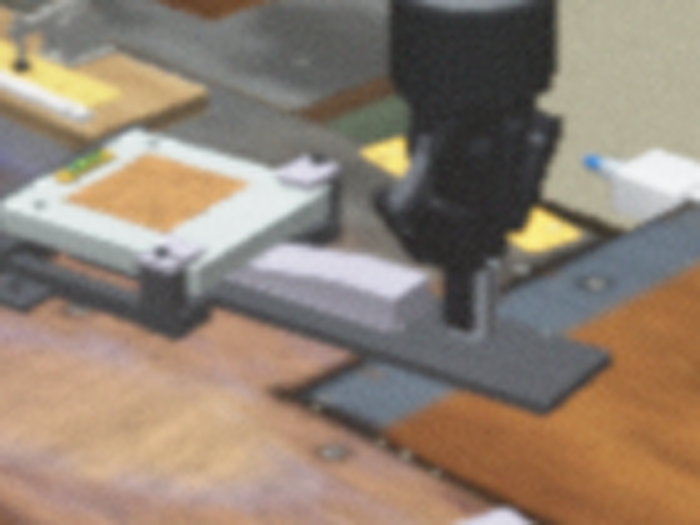

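Request:
send_rows([
  [0, 1, -5, 0, 0],
  [0, 1, -10, 0, 0],
  [0, 1, -15, 0, 0],
  [0, 1, -17, 0, 0],
])

```text
clock: 20.65
eef_pos: [580.7, -48.6, 29.1]
tool_rot: [3.136, 0.007, 0.168]
force: [0.1, 1.0, 0.2]
width: 0.5
```

Request:
send_rows([
  [0, 0, -0.7, 0, 0],
  [0, 0, -1.4, 0, 0],
  [0, 0, -2, 0, 0],
])

```text
clock: 20.95
eef_pos: [580.4, -46.7, 29.2]
tool_rot: [3.136, 0.006, 0.168]
force: [0.3, -0.5, 0.0]
width: 0.2
```

Run:
```python
from h import *
st()
```

```text
along -102.62 lat 1.05 z 29.2 yaw [3.1362 0.0064 0.1676] push 0.54 side -0.26 Fz 0.0 T [-0.03  0.   -0.04] w 0.2 t 20.95
```

Request:
send_rows([
  [0, -0.7, -0.3, 0, 0],
  [0, -0.7, -0.7, 0, 0],
  [0, -0.7, -1, 0, 0],
])

```text
clock: 21.25
eef_pos: [579.5, -46.0, 29.2]
tool_rot: [3.136, 0.006, 0.167]
force: [-1.6, 0.7, -0.4]
width: -0.1
```

Request:
send_rows([
  [0, 0, -0.3, 0, 0],
  [0, 0, -0.7, 0, 0],
  [0, 0, -1, 0, 0],
])

```text
clock: 21.55
eef_pos: [579.4, -45.0, 29.1]
tool_rot: [3.136, 0.007, 0.167]
force: [-0.5, 0.2, -0.9]
width: -0.1
```

Request:
send_rows([
  [0, 0, -0.3, 0, 0],
  [0, 0, -0.7, 0, 0],
  [0, 0, -1, 0, 0],
])

```text
clock: 21.85
eef_pos: [579.2, -44.1, 29.1]
tool_rot: [3.136, 0.006, 0.167]
force: [0.0, -1.4, -0.4]
width: 0.2
```

Run:
```python
from h import *
st()
```

```text
along -99.86 lat 1.81 z 29.14 yaw [3.1359 0.0064 0.1673] push 1.36 side 0.23 Fz -0.39 T [-0.13  0.01 -0.03] w 0.2 t 21.85
```

Request:
send_rows([
  [0, 0, -0.3, 0, 0],
  [0, 0, -0.7, 0, 0],
  [0, 0, -1, 0, 0],
])

```text
clock: 22.15
eef_pos: [579.2, -44.0, 29.1]
tool_rot: [3.135, 0.006, 0.167]
force: [-0.1, -3.9, -1.4]
width: -0.0
```

Request:
send_rows([
  [0, 0, -0.4, 0, 0],
  [0, 0, -0.8, 0, 0],
  [0, 0, -1.4, 0, 0],
])

```text
clock: 22.45
eef_pos: [579.2, -44.0, 29.2]
tool_rot: [3.133, 0.006, 0.166]
force: [1.3, -6.0, -2.0]
width: -0.0
```

Run:
```python
from h import *
st()
```

```text
along -99.74 lat 1.83 z 29.19 yaw [3.1328 0.0057 0.1659] push 6.13 side -0.25 Fz -1.99 T [-1.21 -0.16  0.04] w -0.0 t 22.45
```

Request:
send_rows([
  [0, 0, -0.6, 0, 0],
  [0, 0, -1.2, 0, 0],
  [0, 0, -2, 0, 0],
])

```text
clock: 22.75
eef_pos: [579.2, -43.9, 29.2]
tool_rot: [3.13, 0.005, 0.165]
force: [1.0, -7.6, -3.3]
width: -0.0
```

Request:
send_rows([
  [0, 0, -0.8, 0, 0],
  [0, 0, -1.6, 0, 0],
  [0, 0, -2.4, 0, 0],
])

```text
clock: 23.05
eef_pos: [579.2, -43.8, 29.2]
tool_rot: [3.127, 0.004, 0.164]
force: [1.4, -8.7, -2.6]
width: -0.1
```

Run:
```python
from h import *
st()
```

```text
along -99.6 lat 1.85 z 29.25 yaw [3.1269 0.0043 0.1636] push 8.84 side 0.05 Fz -2.61 T [-1.88 -0.2   0.02] w -0.1 t 23.05
```

Request:
send_rows([
  [0, 0, -1, 0, 0],
  [0, 0, -2, 0, 0],
  [0, 0, -2.8, 0, 0],
])

```text
clock: 23.35
eef_pos: [579.1, -43.8, 29.3]
tool_rot: [3.123, 0.003, 0.162]
force: [1.8, -9.8, -3.1]
width: 0.2
```

Run:
```python
from h import *
st()
```

```text
along -99.57 lat 1.88 z 29.33 yaw [3.1232 0.0033 0.1621] push 9.97 side -0.11 Fz -3.12 T [-2.08 -0.29  0.04] w 0.2 t 23.35
```

Request:
send_rows([
  [0, 0, 5, 0, 0],
  [0, 0, 15, 0, 0],
  [0, 0, 25, -20, 0],
  [0, 0, 50, -60, 0],
  [0, 0, 90, -100, 0],
])

```text
clock: 23.85
eef_pos: [592.8, -123.7, 127.0]
tool_rot: [3.127, 0.005, 0.167]
force: [2.5, -0.2, -0.4]
width: 0.0
```

Request:
send_rows([
  [0, 0, 45, 0, 0],
  [0, 0, 90, 0, 0],
  [0, 0, 135, 0, 0],
  [0, 0, 180, 0, 0],
  [0, 0, 180, 0, 0],
])

```text
clock: 24.35
eef_pos: [621.2, -310.5, 130.4]
tool_rot: [3.121, 0.005, 0.158]
force: [-0.2, -0.2, -0.2]
width: -0.1
```

```bash
python3 - <<'E'
from h import *
st()
for n in("scene","top"):
    im=ctrl.get_image(n); cv2.imwrite(f"pics/{n}11.png",im[:,:,::-1])
a=cv2.imread("pics/scene0.png")[195:260,260:360];b=cv2.imread("pics/scene11.png")[195:260,260:360]
cv2.imwrite("pics/cmp.png",np.hstack([cv2.resize(x,None,fx=4,fy=4,interpolation=cv2.INTER_CUBIC) for x in(a,b)]))
E
python3 prof.py pics/top11.png 8 " -85,-70,-40,-10"
```

```text
along -369.55 lat 4.94 z 130.39 yaw [3.1205 0.0046 0.1583] push 0.16 side 0.25 Fz -0.24 T [-0.01  0.07 -0.05] w -0.1 t 24.35
-85.0 wedge -17.5 12.0 mid -2.75 runner -30.5 30.5
-70.0 wedge -18.0 11.5 mid -3.25 runner -29.0 29.0
-40.0 wedge -17.5 11.5 mid -3.0 runner -29.0 29.0
-10.0 wedge -17.5 12.0 mid -2.75 runner -28.5 29.0
```

View pics/cmp.png

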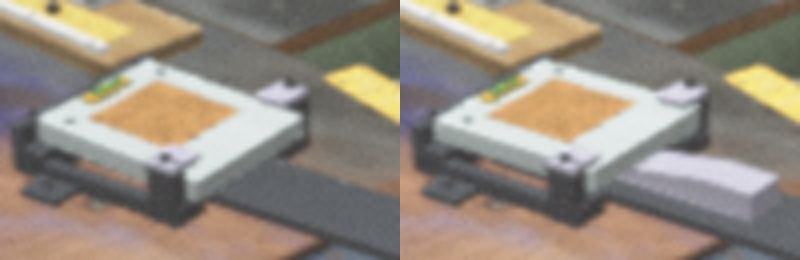

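View pics/top11.png

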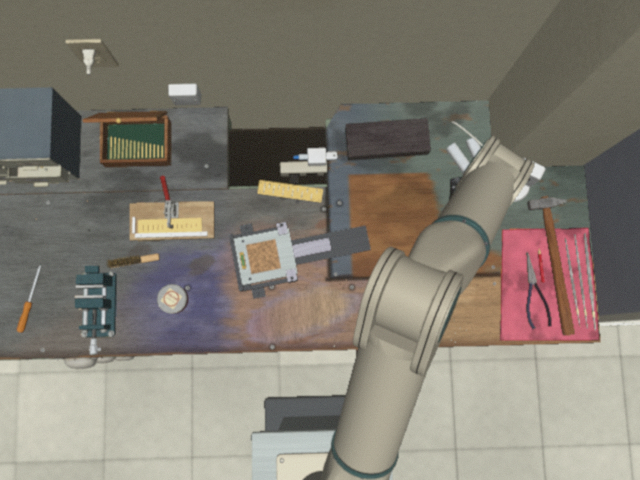

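Run:
```python
from h import *
a=1.7386;ax=np.array([np.cos(a),np.sin(a)]);n=np.array([-ax[1],ax[0]]);mo=np.array([594.4,-122.8])+180*ax
g=[cv2.cvtColor(cv2.imread(f"pics/scene{i}.png"),cv2.COLOR_BGR2GRAY) for i in(0,11)]
for y in(-55,55):
    for z in(36,29,20,13): print(y,z,((proj("scene",[*(mo+y*n),z])-[260,195])*4).round(0))
# pixel shift by phase correlation on front edge patch vs rear patch
def sh(x0,y0,x1,y1):
    A,B=[np.float32(q[y0:y1,x0:x1]) for q in g];w=cv2.createHanningWindow((x1-x0,y1-y0),cv2.CV_32F)
    return cv2.phaseCorrelate(A,B,w)
for nm,b in (("cork",(282,213,322,234)),("rearleft screws",(268,206,292,232)),("fixpost",(293,232,313,252)),("far corner bed",(316,216,334,232))): print(nm,sh(*b))
```

```text
-55 36 [302. 100.]
-55 29 [302. 110.]
-55 20 [303. 122.]
-55 13 [303. 132.]
55 36 [194. 164.]
55 29 [194. 175.]
55 20 [195. 188.]
55 13 [196. 198.]
cork ((-0.3232995026891601, -0.6516109810939685), 0.986987296740214)
rearleft screws ((-0.36895197185527095, 0.13595279854480502), 1.1728981255013267)
fixpost ((-0.07556991286222292, 0.3969154631721441), 1.001634076833725)
far corner bed ((-0.1698768246528104, -0.07702177386083342), 0.9877946972846985)
```

Run:
```python
from h import *
a=1.7386;ax=np.array([np.cos(a),np.sin(a)]);n=np.array([-ax[1],ax[0]]);mo=np.array([594.4,-122.8])+180*ax
out=[]
for i in(0,11):
    im=cv2.imread(f"pics/scene{i}.png")[205:252,288:342]
    im=cv2.resize(im,None,fx=7,fy=7,interpolation=cv2.INTER_CUBIC)
    out.append(im)
cv2.imwrite("pics/cmp2.png",np.hstack(out))
# cork mask centroid / extents both images and both cameras
for n_ in("scene","top"):
  for i in(0,11):
    im=cv2.imread(f"pics/{n_}{i}.png");h=cv2.cvtColor(im,cv2.COLOR_BGR2HSV)
    m=((h[:,:,0]>8)&(h[:,:,0]<20)&(h[:,:,1]>85)&(h[:,:,2]>130)).astype(np.uint8)*255
    k=np.zeros_like(m);x0,y0,x1,y1=(282,208,325,240) if n_=="scene" else (240,235,290,280)
    k[y0:y1,x0:x1]=m[y0:y1,x0:x1]
    c,_=cv2.findContours(k,cv2.RETR_EXTERNAL,cv2.CHAIN_APPROX_NONE);c=max(c,key=cv2.contourArea)
    M=cv2.moments(c);print(n_,i,M["m10"]/M["m00"],M["m01"]/M["m00"],cv2.contourArea(c),cv2.boundingRect(c))
```

```text
scene 0 300.6869841269841 223.22412698412697 262.5 (284, 216, 34, 15)
scene 11 299.91508771929824 222.03649122807016 237.5 (283, 215, 34, 15)
top 0 263.9645776566758 256.1500908265213 734.0 (248, 240, 33, 33)
top 11 262.87212449255753 256.11569688768606 739.0 (247, 240, 33, 33)
```

View pics/cmp2.png

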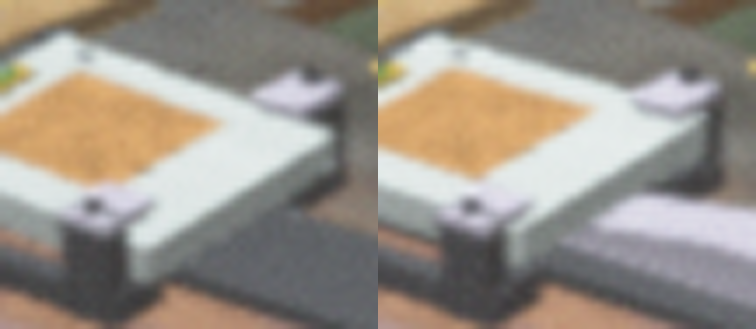

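Run:
```python
from h import *
a=1.7386;ax=np.array([np.cos(a),np.sin(a)]);n=np.array([-ax[1],ax[0]]);f0=np.array([594.4,-122.8])+245*ax
def W(x,y,z):return [*(f0+x*ax+y*n),z]
def pt(xb,yb,th,s):  # bed top point, tilt th (front low), pivot x=50,z=20
    dx=xb-50; return W(50+dx*np.cos(th)-16*np.sin(th)*1+s, yb, 20+dx*np.sin(th)+16*np.cos(th))
print("cork obs shift scene (-.77,-1.19) top (-1.09,-.03)")
for f in(1,.8,.6):
  for s in(0,1,2,3):
    r=[]
    for c in("scene","top"):
        r.append((proj(c,pt(5,0,.06*(1-f),s))-proj(c,pt(5,0,.06,0))).round(2))
    print(f,s,*r,"front corner far",(proj("scene",pt(-65,-55,.06*(1-f),s))-proj("scene",pt(-65,-55,.06,0))).round(2))
```

```text
cork obs shift scene (-.77,-1.19) top (-1.09,-.03)
1 0 [-0.32 -1.05] [-0.46 -0.09] front corner far [-0.29 -2.51]
1 1 [-0.62 -1.14] [-0.89 -0.  ] front corner far [-0.61 -2.61]
1 2 [-0.92 -1.23] [-1.31  0.08] front corner far [-0.92 -2.7 ]
1 3 [-1.22 -1.32] [-1.74  0.16] front corner far [-1.23 -2.79]
0.8 0 [-0.25 -0.84] [-0.37 -0.07] front corner far [-0.22 -2.01]
0.8 1 [-0.55 -0.93] [-0.79  0.01] front corner far [-0.54 -2.1 ]
0.8 2 [-0.85 -1.02] [-1.22  0.1 ] front corner far [-0.85 -2.19]
0.8 3 [-1.15 -1.12] [-1.64  0.18] front corner far [-1.17 -2.29]
0.6 0 [-0.19 -0.63] [-0.27 -0.05] front corner far [-0.16 -1.5 ]
0.6 1 [-0.49 -0.72] [-0.69  0.03] front corner far [-0.47 -1.6 ]
0.6 2 [-0.79 -0.81] [-1.12  0.11] front corner far [-0.79 -1.69]
0.6 3 [-1.09 -0.91] [-1.54  0.2 ] front corner far [-1.1  -1.78]
```

```bash
python3 -c "
from cell import ctrl
print(ctrl.read_state()['clock'],ctrl.read_state()['force']);print(ctrl.finish_job())"
```

```text
24.45 [-0.03713421  0.24054626  0.38737591]
the job is handed in; nothing more can be done
None
```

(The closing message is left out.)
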